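# Swing the saucepan handle in and cover the instrument pan

### The job

On the twin hotplate the saucepan's long handle hangs over the shallow pan with the forceps in it, so that pan cannot be covered. Turn the saucepan where it stands on its plate, without lifting it, until its handle points straight to the back of the hotplate, away from you; and set the lid that fits gently on the shallow pan, without dropping it, seated flat in its rim. Leave the other lid where it lies, both pans centred on their plates, and the things standing round about undisturbed.

Things in the scene. Friction and masses are not known exactly. Their poses are not given: they have to be found in the camera images.
- hob: the fixed twin hotplate: a flat steel box 250 mm deep (x) by 400 mm wide (y), its top 60 mm above the table; the front panel has two small black knobs and faces the robot (-x), its back is +x. Origin: on the table under the middle of the box. Two round dark plates stand 8 mm proud of its top, their centres 110 mm left and right of the middle
- left_plate (a point): centre of the top face of the left hotplate plate (140 mm across, 68 mm above the table), on which the saucepan stands; axes as the hotplate's
- right_plate (a point): centre of the top face of the right hotplate plate (160 mm across, 68 mm above the table), on which the shallow pan stands; axes as the hotplate's
- saucepan_centre (a point): steel saucepan, loose, about 0.42 kg, 120 mm across and 85 mm high; this point is on its axis, half-way up. x axis: along the handle, from the pan outwards; z up. The saucepan slides and turns easily on its plate
- saucepan_grip (a point): the place to pinch the saucepan's long black handle: on the handle's middle line, 125 mm from the pan's axis and 80 mm above the pan's underside. The straight level handle is 20 mm wide and 14 mm thick and runs from 86 to 208 mm from the pan's axis. Axes as saucepan_centre's
- saucepan_handle_end (a point): the free end of the saucepan's handle, 208 mm from the pan's axis. Axes as saucepan_centre's
- shallow_pan_rim (a point): shallow steel pan, loose, about 0.5 kg, 150 mm across and 50 mm high with 3 mm walls (mouth 144 mm across), two small wire ears, one at each end of its x axis (reaching 103 mm from its axis, 44 mm high), and two forceps lying flat on its floor; this point is the centre of its mouth at the height of the rim. z up
- wide_lid_knob (a point): centre of the round black knob (29 mm across, 25 mm high, on a 13 mm stem) of the larger steel lid, loose, about 0.16 kg: rim flange 156 mm across with a 135 mm skirt under it, 7 mm deep and tapered at the bottom. It fits the shallow pan: the skirt goes into the mouth and the flange rests on the rim. The point is 29 mm above the underside of the flange and 26 mm above its upper face. It lies flat, knob up, on the table to the left or right of the hotplate; z up
- wide_lid: the same larger lid; origin: centre of the underside of its skirt, which is 7 mm below the underside of the flange (the face that comes to rest on the pan's rim) and 36 mm below wide_lid_knob. z up
- narrow_lid_knob (a point): centre of the same kind of knob of the smaller steel lid, 126 mm across with a 108 mm skirt: too small for the shallow pan (it belongs to the saucepan). It lies on the table on the other side of the hotplate. To be left alone
- gel: bystander: clear gel bottle, 77 mm across, 183 mm high, standing behind the hotplate, to the right. Origin: centre of its foot
- minute_timer: bystander: white round clockwork timer, 68 mm across, 46 mm high, left of and behind the hotplate. Origin: centre of its underside
- vial: bystander: capped sample vial, 23 mm across, 72 mm high, standing right of and behind the hotplate. Origin: centre of its foot

How it is judged:
By the outcome, as a careful person would: the job done as asked, in the order asked, and still so for the second after the job is handed in, with the robot touching nothing.
It also fails if it takes over 61 s, if anything falls off the work surface, if the arm or the gripper's body presses on something with over 40 N, if the wrist force passes 120 N, or if a joint passes its speed limit or range.

### The arm

A 6-joint arm with a two-finger parallel gripper is mounted at the origin on a cart in front of the work surface, level with it; the furniture and walls round the work are solid. World frame = base frame: x ahead of the robot, y to its left, z up, the work surface at z = 0. Lengths are in mm, angles in rad, forces in N, time in s.
With the tool pointing down it reaches from about 375 to 900 mm from the base axis. Payload 3.1 kg.
Tool frame: the origin (TCP) lies between the finger pads; the fingertips stand 25 mm ahead of it and the grasp point (between the pads) lies 6 mm ahead of it; z points along the fingers, x is the direction in which the jaws open and shut, and the axes are right-handed (so a half turn about z gives the same grasp; the last joint's range is limited). The gripper opens to 85 mm and grips with 20 to 120 N. Pads are 22 mm wide; open, the fingers measure 114 mm over their backs; the gripper's body (76 mm by 85 mm) begins 54 mm behind the grasp point. The pads swing forward as they close: fully open they stand 13 mm farther back than shut.
Start: joints at [1.109, 0.527, 1.433, -0, 1.181, -0.178], TCP at [174.963, 599.987, 256.31] pointing down, gripper open.
Joint ranges: [-3.08, 3.08], [-0.75, 2.2], [0.22, 2.44], [-1.43, 4.57], [0, 2.65], [-2.85, 2.85]. Speed limits (rad/s): [2.79, 2.79, 3.14, 3.14, 3.14, 3.14].

### API

Orientations are given as a unit quaternion [w, x, y, z].
In Python, from workcell import robot, get_image, ticket gives the robot as it stands.
- The arm moves only by the tool send_rows, never from a script. Its argument "increments" is a list of rows, each an object of numbers: "tx", "ty", "tz": the shift along the tool's x, y, z in cm; "yaw": the turn about the tool's z in rad. A call has 1 to 12 rows; each row shifts and turns the commanded pose from where the row before left it, along the tool's axes as they then stand; what a row does not reach is not made up. A row lasts 1/10 s, in which the tool goes at most 50 mm and 8.59 degrees, less where a joint would pass 70% of its speed; a pose out of reach is approached as far as the arm can. A call is refused whole if a number of a shift passes 5 or a number of a turn 0.15, either way. A call with a gripper value outside its range is refused whole. "fingers" is the closure, from 0 (fully open) to 1 (shut), set as the call begins (left out, the last holds). The fingers move at their own pace and stop on an object; "squeeze" is the grip in N (left out, the last holds). Time passes only in rows, so rows that do not move let the fingers close. It gives the time, the measured TCP pose, the force and the opening at its end, in the units of the state.
- robot.get_obs(): the state, without advancing time (a new reading comes with each control period).
- get_image(name): name is "scene" or "top"; returns a dict with "frame" (384x512x3 uint8, red, green, blue), "depth" (384x512 float32, mm along the optical axis (not along the pixel's ray), 0 where there is no reading), "fx", "fy", "cx", "cy" (pixels), "world_from_camera" (4x4, takes a point from camera to world coordinates). Camera axes: x right, y up, looking along -z (the intrinsics and any distortion apply to the point x, -y, -z); pixel columns grow to the right and rows downward; lengths in mm; the calibration is good to about 2 mm. A picture is of the moment at which its call begins.
- ticket.close_job(): hands the job in, once; it reports no verdict.
The state is a dict: "time": time; "joint_positions": joint angles; "qvel": joint speeds; "joint_efforts": joint torques, N m; "ee_pos": TCP position; "tcp_rot": TCP orientation; "force": force on the tool from outside, world axes, zero at the start; "torque": the same for the moment, N m; "gripper_width": finger opening in mm.
Only numpy, scipy, OpenCV 4.12 (cv2) and the standard library are available. Lean on these libraries where they do the work, as an engineer would, in place of code of your own. Each camera call takes 0.05 s, during which the arm holds its last target.

## Working session

There is one attempt and no reset: what is moved stays moved. The work goes in short steps, Python scripts to look and compute and a tool call to move; the robot and the scene stay as the last step left them, time stands still between calls to the robot, and variables do not carry over. Pictures are saved under pics/ and viewed, and the job is handed in when it is done.

Besides the shell and the picture viewer there is one more tool, called after ">>>" as name(argument=value, ...) on one line, values as JSON. send_rows: Moves the arm, as the interface text tells. Its arguments: {"type":"object","properties":{"increments":{"type":"array"},"fingers":{"type":"number"},"squeeze":{"type":"number"}},"required":["increments"]}

```bash
mkdir -p pics; ls; cat > h.py <<'E'
import numpy as np, cv2, pickle
from workcell import robot, get_image, ticket
def snap(name,tag):
    d=get_image(name); cv2.imwrite(f'pics/{tag}.png',d['frame'][:,:,::-1]); pickle.dump({k:(np.array(v) if not isinstance(v,(int,float)) else v) for k,v in d.items()},open(f'{tag}.pkl','wb')); return d
def cloud(d):
    z=np.array(d['depth'],float); v,u=np.indices(z.shape)
    x=(u-d['cx'])/d['fx']*z; y=(v-d['cy'])/d['fy']*z
    P=np.stack([x,-y,-z,np.ones_like(z)],-1)@np.array(d['world_from_camera']).T
    P=P[...,:3]; P[z==0]=np.nan; return P
E
python3 - <<'E'
from h import *
for n in('scene','top'):
    d=snap(n,n+'0'); print({k:d[k] for k in d if k not in('frame','depth')})
print(robot.get_obs())
E
```

```text
pics
{'fx': 382.2364432252303, 'fy': 382.2364432252303, 'cx': 254.6412073595618, 'cy': 181.514904736794, 'world_from_camera': array([[ 7.51564445e-01,  3.36998996e-01, -5.67082500e-01,
        -2.09318493e+01],
       [-6.59572467e-01,  3.69921561e-01, -6.54310476e-01,
        -7.11595753e+02],
       [-1.07259300e-02,  8.65788493e-01,  5.00295152e-01,
         6.76587856e+02],
       [ 0.00000000e+00,  0.00000000e+00,  0.00000000e+00,
         1.00000000e+00]])}
{'fx': 494.2961838360786, 'fy': 494.2961838360786, 'cx': 250.7035240644501, 'cy': 183.21609679596233, 'world_from_camera': array([[ 1.73376047e-02,  9.95866429e-01, -8.91597646e-02,
         4.51236401e+02],
       [-9.99808797e-01,  1.64613076e-02, -1.05543803e-02,
        -5.18062118e-01],
       [-9.04306670e-03,  8.93257047e-02,  9.95961416e-01,
         1.85882533e+03],
       [ 0.00000000e+00,  0.00000000e+00,  0.00000000e+00,
         1.00000000e+00]])}
{'time': 0.1, 'joint_positions': array([ 1.10852749e+00,  5.28405472e-01,  1.43378910e+00,  8.18083311e-06,
        1.18140796e+00, -1.78488024e-01]), 'qvel': array([ 0.00024694, -0.00171657, -0.00195375, -0.00055105, -0.00303408,
       -0.00123004]), 'joint_efforts': array([-1.81266869e-04, -4.43306458e+01, -1.78586268e+01, -2.55656805e-04,
        3.95504685e-03,  1.57379952e-05]), 'ee_pos': array([174.68054208, 599.4633584 , 255.40685123]), 'tcp_rot': array([ 4.47275100e-04,  7.99996541e-01,  6.00003771e-01, -8.99925135e-04]), 'force': array([-0.63879109, -0.13244864, -0.04873814]), 'torque': array([-0.03219859,  0.02189919,  0.00977266]), 'gripper_width': 85.69812103885265}
```

View pics/top0.png

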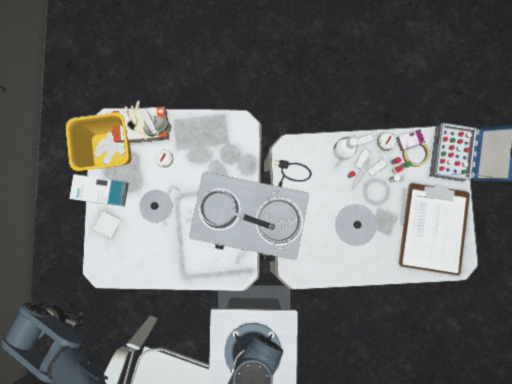

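View pics/scene0.png

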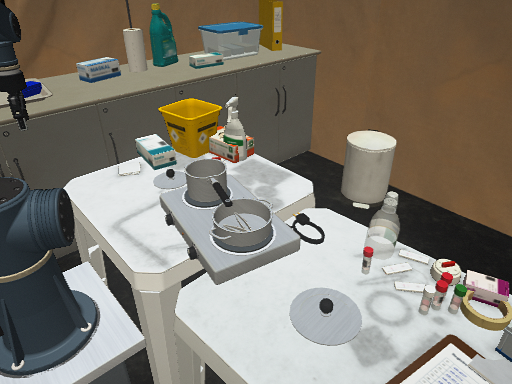

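The wide lid is on the right at top px (357,225), and the narrow one on the left at (155,206). The saucepan is at (220,208) with its handle toward (270,226), over the shallow pan at (279,221). The hob is yawed slightly. Next I'll measure these.

```bash
python3 - <<'E'
from h import *
d=pickle.load(open('top0.pkl','rb')); P=cloud(d)
s=pickle.load(open('scene0.pkl','rb')); Q=cloud(s)
c=d['frame'][160:270,130:400]; cv2.imwrite('pics/c1.png',cv2.resize(c,None,fx=2.9,fy=2.9,interpolation=cv2.INTER_CUBIC)[:,:,::-1])
c=s['frame'][140:350,150:420]; cv2.imwrite('pics/c2.png',cv2.resize(c,None,fx=2.8,fy=2.8,interpolation=cv2.INTER_CUBIC)[:,:,::-1])
# height map
Z=P[...,2]
print(np.round(Z[150:265:6,130:400:10]).astype(int))
E
```

```text
[[                   3                   13                    2
                    28                    0                    3
                     0                    4                   -4
                    12                    3                    1
                     7                  -45                  -28
                    -2                    5                    3
                     1                    3                    5
                   106                  127                  -10
                    -3                    6                    8]
 [                  43                    4                    1
                    34                   37                   -2
                     4                    3                   -1
                     2                   -3                   -5
                     7                  -55                  -30
                    -5                   -1                    5
                     3                   10                   -4
                    63                   95                
[... 9980 characters left out ...]
         8                   -1                    4]
 [                   8                    5                   10
                    11                   -5                    0
                     1                    4                    3
                     8                   10                    4
                     3                 -725                 -589
                     2                    0                    0
                    -3                    0                    3
                    -1                   -1                    0
                     7                   -4                    7]]<stdin>:8: RuntimeWarning: invalid value encountered in cast
```

View pics/c1.png

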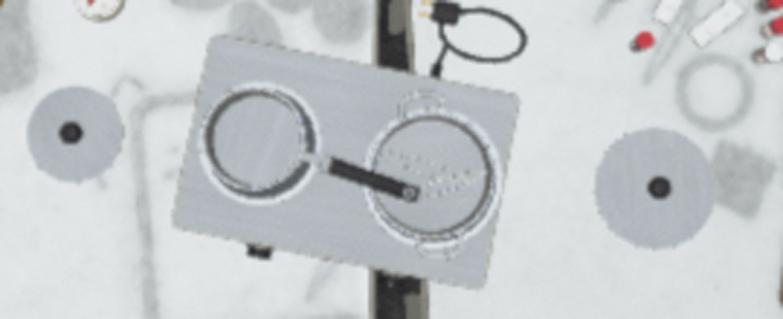

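View pics/c2.png

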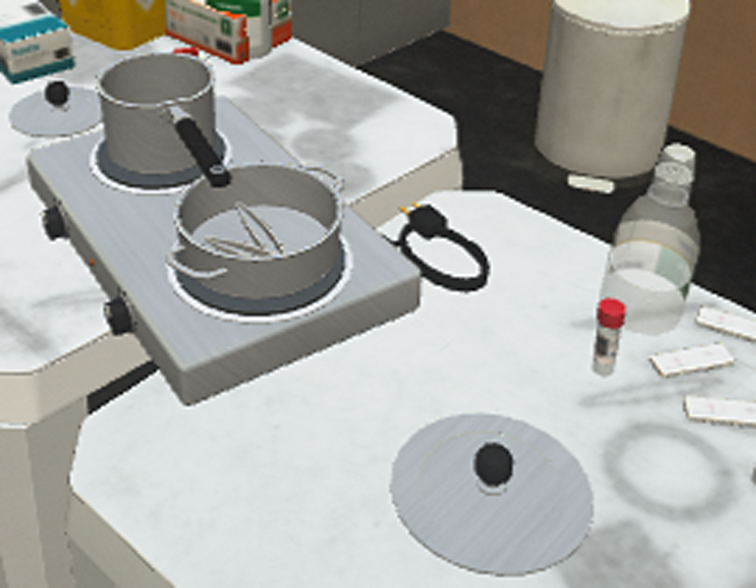

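```bash
cat >> h.py <<'E'
def ray(d,u,v,z):
    T=np.array(d['world_from_camera']); u=np.asarray(u,float);v=np.asarray(v,float)
    r=np.stack([(u-d['cx'])/d['fx'],-(v-d['cy'])/d['fy'],-np.ones_like(u)],-1)@T[:3,:3].T
    return T[:3,3]+r*((z-T[2,3])/r[...,2])[...,None]
def proj(d,p):
    T=np.array(d['world_from_camera']); c=(np.atleast_2d(p)-T[:3,3])@T[:3,:3]
    return np.stack([d['cx']+d['fx']*c[:,0]/-c[:,2], d['cy']-d['fy']*c[:,1]/-c[:,2]],-1)
E
python3 - <<'E'
from h import *
d=pickle.load(open('top0.pkl','rb')); P=cloud(d)
Z=cv2.medianBlur(np.nan_to_num(P[...,2]).astype(np.float32),3)
m=((Z>35)&(Z<200)).astype(np.uint8); m[:,:185]=0;m[:,312:]=0;m[:168]=0;m[262:]=0
n,l,st,ce=cv2.connectedComponentsWithStats(m); i=1+np.argmax(st[1:,4]); print(st[i])
cs,_=cv2.findContours((l==i).astype(np.uint8),cv2.RETR_EXTERNAL,cv2.CHAIN_APPROX_NONE)
uv=np.max(cs,0) if 0 else cs[0][:,0]; w=ray(d,uv[:,0],uv[:,1],60)[:,:2].astype(np.float32)
print(cv2.minAreaRect(w), cv2.boxPoints(cv2.minAreaRect(w)))
cl=[(212,37),(519,97),(482,288),(172,228)]
q=np.array([((x+.5)/2.9-.5+130,(y+.5)/2.9-.5+160) for x,y in cl]); W=ray(d,q[:,0],q[:,1],60); print(W.round(1), W.mean(0))
def crop(u0,v0,w,h,s,n):
    c=d['frame'][v0:v0+h,u0:u0+w]; cv2.imwrite(n,cv2.resize(c,None,fx=s,fy=s,interpolation=cv2.INTER_CUBIC)[:,:,::-1])
crop(185,165,65,75,8,'pics/d1.png');crop(235,180,75,75,8,'pics/d2.png');crop(325,190,70,65,8,'pics/d3.png')
E
```

```text
[ 189  172  120   88 7611]
((488.3093566894531, 24.943328857421875), (399.0159606933594, 267.5657653808594), 79.81095123291016) [[ 321.344   -147.75256]
 [ 584.6901  -195.08405]
 [ 655.2747   197.63922]
 [ 391.9286   244.9707 ]]
[[ 649.   194.8   60. ]
 [ 579.5 -193.1   60. ]
 [ 341.  -148.9   60. ]
 [ 408.3  238.6   60. ]] [494.48312231  22.84900739  60.        ]
```

View pics/d1.png

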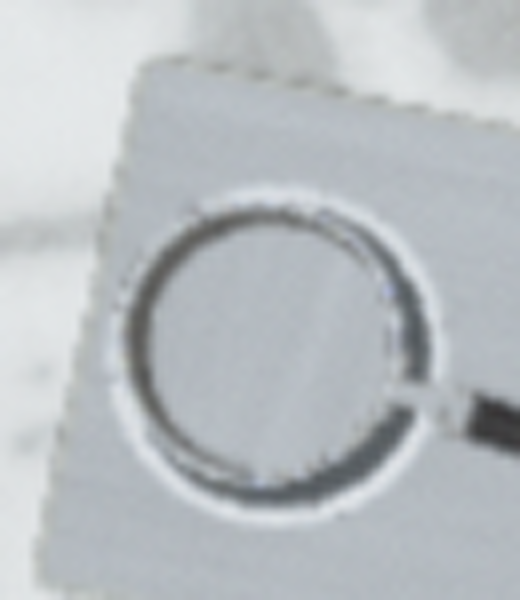

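View pics/d2.png

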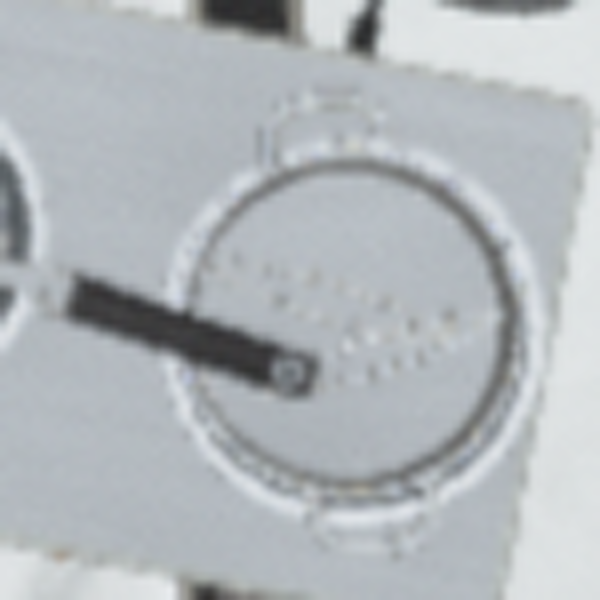

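View pics/d3.png

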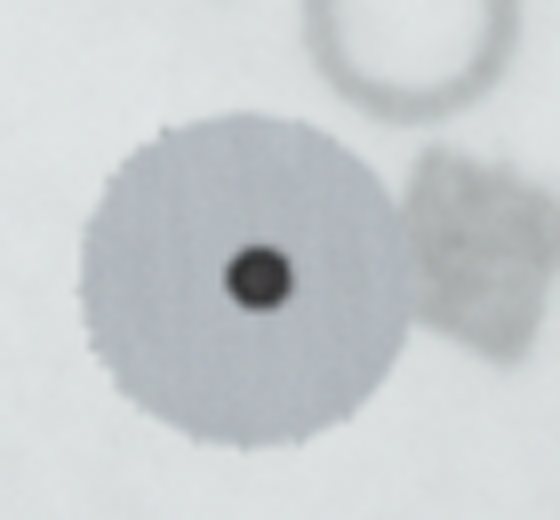

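```bash
python3 - <<'E'
from h import *
d=pickle.load(open('top0.pkl','rb')); s=pickle.load(open('scene0.pkl','rb'))
f=lambda x,y,u0,v0,z:ray(d,(x+.5)/8-.5+u0,(y+.5)/8-.5+v0,z).round(1)
L=f(276,355,185,165,61);R=f(356,330,235,180,61);print('plates',L,R,(L+R)/2,np.degrees(np.arctan2(*(L-R)[1::-1]))-90,np.linalg.norm(L-R))
# handle z = 68+80+7
a=f(70,296,235,180,155);b=f(312,372,235,180,155);print('handle',a,b,np.degrees(np.arctan2(*(b-a)[1::-1])),np.linalg.norm(b-a))
print('handle to L', np.degrees(np.arctan2(*(b-L)[1::-1])),np.linalg.norm((b-L)[:2]),np.linalg.norm((a-L)[:2]))
print('knob',f(259,278,325,190,48), 'flange',f(246,280,325,190,10), 'flange w', f(80,280,325,190,10),f(412,280,325,190,10))
print('rim pan', f(352,328,235,180,118))
print('ears',f(325,97,235,180,112),f(370,550,235,180,112))
# scene: lid knob
for (u,v) in [(493/2.8+150,465/2.8+140)]: print('knob scene',ray(s,u,v,36))
# black mask for knob in top
E
```

```text
plates [516.4 132.   61. ] [477.1 -86.6  61. ] [496.75  22.7   61.  ] -10.191787127905371 222.10459247840868
handle [488.2  41.  155. ] [457.4 -63.5 155. ] -106.42218749831531 108.94443537877463
handle to L -106.79330382505714 204.20883918185325 95.26930250610634
knob [ 469.4 -371.    48. ] flange [ 468.8 -372.8   10. ] flange w [ 467.4 -295.7   10. ] [ 470.1 -449.8   10. ]
rim pan [477.1 -82.1 118. ]
ears [578.9 -69.2 112. ] [380.3 -91.5 112. ]
knob scene [ 467.18102881 -376.36082998   36.        ]
```

```bash
cat > ov.py <<'E'
from h import *
def draw(d,L,S,sy,R,Pn,py,lid,hob,hy,box,scale,name):
    u0,v0,u1,v1=box; im=cv2.resize(d['frame'][v0:v1,u0:u1],None,fx=scale,fy=scale,interpolation=cv2.INTER_CUBIC)[:,:,::-1].copy()
    def pl(p,c,closed=True):
        q=proj(d,p); q=(q-[u0,v0]+.5)*scale-.5
        cv2.polylines(im,[np.round(q*8).astype(np.int32)],closed,c,1,cv2.LINE_AA,3)
    t=np.linspace(0,2*np.pi,60,endpoint=False)
    circ=lambda c,r,z:np.stack([c[0]+r*np.cos(t),c[1]+r*np.sin(t),0*t+z],-1)
    if S is not None:
        pl(circ(S,60,153),(0,0,255)); pl(circ(S,57,153),(0,0,255)); pl(circ(L,70,68),(0,200,0))
        e=np.array([np.cos(sy),np.sin(sy)]);n=np.array([-e[1],e[0]])
        pl([np.r_[np.array(S[:2])+e*a+n*b,155] for a,b in((86,10),(208,10),(208,-10),(86,-10))],(0,0,255))
    if Pn is not None:
        pl(circ(Pn,75,118),(255,0,0));pl(circ(Pn,72,118),(255,0,0)); pl(circ(R,80,68),(0,200,0))
    if lid is not None:
        z0=lid[2]; pl(circ(lid,78,z0+10),(255,0,255)); pl(circ(lid,14.5,z0+36),(0,0,255))
    if hob is not None:
        c,s=np.cos(hy),np.sin(hy)
        pl([(hob[0]+c*a-s*b,hob[1]+s*a+c*b,60) for a,b in((125,200),(125,-200),(-125,-200),(-125,200))],(0,255,255))
    cv2.imwrite(name,im)
E
python3 - <<'E'
from ov import *
d=pickle.load(open('top0.pkl','rb')); s=pickle.load(open('scene0.pkl','rb'))
hob=np.array([496,22.7]);hy=np.radians(-10.1);c,sn=np.cos(hy),np.sin(hy)
L=hob+110*np.array([-sn,c]);R=hob-110*np.array([-sn,c]);print(L,R)
a=(L,L,np.radians(-106.6),R,R,0,(469,-372,0),hob,hy)
draw(d,*a,(180,160,400,270),3.6,'pics/o1.png'); draw(s,*a,(155,140,375,355),2.75,'pics/o2.png')
E
```

```text
[515.29033987 130.9953498 ] [476.70966013 -85.5953498 ]
```

View pics/o1.png

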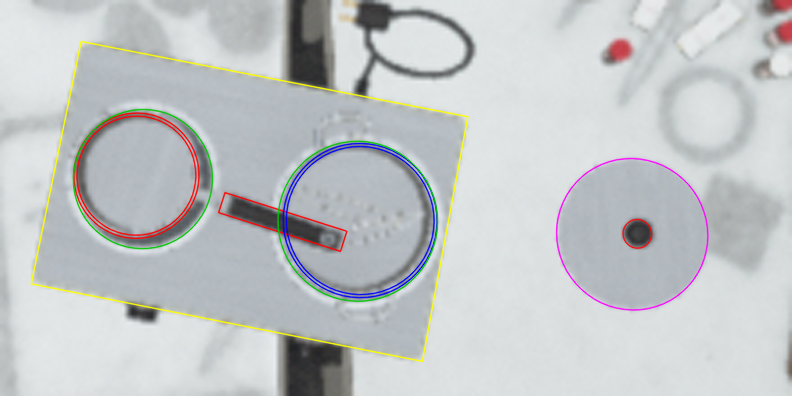

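View pics/o2.png

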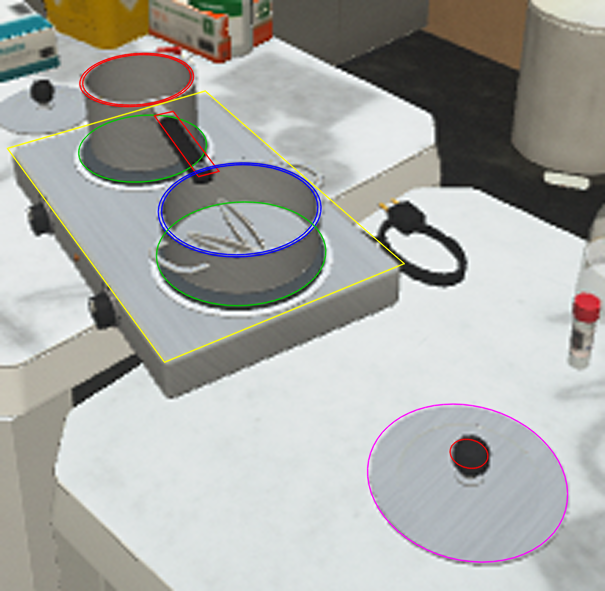

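```bash
python3 - <<'E'
from ov import *
d=pickle.load(open('top0.pkl','rb')); s=pickle.load(open('scene0.pkl','rb'))
hob=np.array([496,22.7]);hy=np.radians(-10.1);c,sn=np.cos(hy),np.sin(hy)
L=hob+110*np.array([-sn,c]);R=hob-110*np.array([-sn,c])
a=(L,L,np.radians(-106.6),R,R,0,None,None,hy)
draw(d,*a,(190,180,312,250),6.5,'pics/o3.png'); draw(s,*a,(180,150,280,255),5.6,'pics/o4.png')
E
```

```text
(no output)
```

View pics/o3.png

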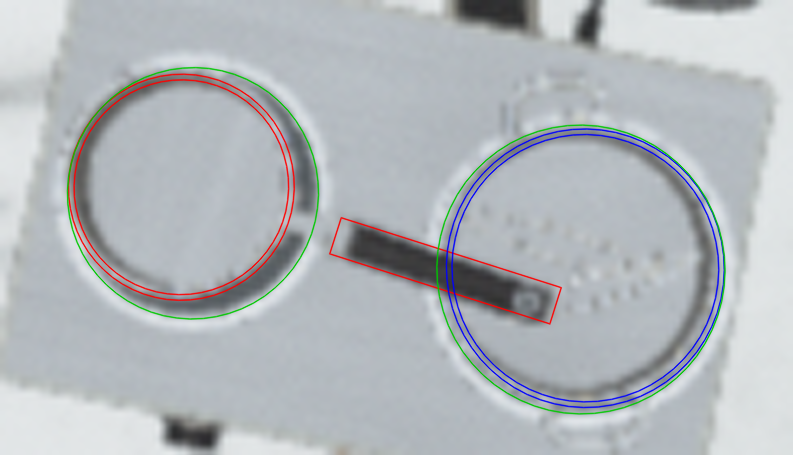

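View pics/o4.png

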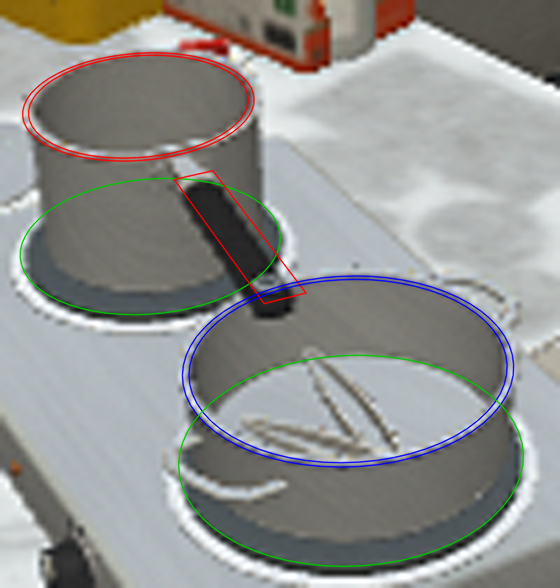

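```bash
cat > fit.py <<'E'
from h import *
from scipy.optimize import least_squares
def cyl(P,c0,r,zl,zh,cam,rng=12):
    c=np.array(c0,float)
    for _ in range(8):
        D=P[...,:2]-c; rr=np.linalg.norm(D,axis=-1)
        m=(P[...,2]>zl)&(P[...,2]<zh)&(abs(rr-r)<rng)&((D*(cam[:2]-c)).sum(-1)>0.3*rr*np.linalg.norm(cam[:2]-c))
        q=P[m][:,:2]
        f=least_squares(lambda p:np.linalg.norm(q-p,axis=1)-r,c,loss='soft_l1',f_scale=4); c=f.x
    return c,m.sum()
E
python3 - <<'E'
from fit import *
d=pickle.load(open('scene0.pkl','rb'));P=cloud(d);cam=d['world_from_camera'][:3,3]
L=(515.3,131);R=(476.7,-85.6)
for zl,zh in((80,120),(120,148),(80,145)):
  print('sauce',cyl(P,L,60,zl,zh,cam))
for zl,zh in((76,95),(90,115),(76,115)): print('shallow',cyl(P,R,75,zl,zh,cam))
# lid flange top height points
D=P[...,:2]-np.array([469,-372]);rr=np.linalg.norm(D,axis=-1);m=(rr<60)&(rr>30);print('lid z',np.nanmedian(P[m][:,2]))
m=(abs(P[...,2]-60)<15)&(abs(P[...,0]-400)<60)&(abs(P[...,1]-40)<60);print('hob z',np.nanmedian(P[m][:,2]))
# hob outline via image edge samples: print
E
```

```text
sauce (array([520.16576649, 133.22719003]), np.int64(366))
sauce (array([519.8728031 , 132.47643243]), np.int64(274))
sauce (array([520.04869076, 133.04414257]), np.int64(604))
shallow (array([480.32013969, -81.29380917]), np.int64(298))
shallow (array([479.80522581, -81.60551824]), np.int64(445))
shallow (array([479.97283152, -81.45964774]), np.int64(661))
lid z 11.639694902479732
hob z 59.75547911613353
```

```bash
cat > plan.py <<'E'
from h import *
import json,sys
from scipy.spatial.transform import Rotation as Ro
def now():
    o=robot.get_obs(); q=o['tcp_rot']; M=Ro.from_quat(q[[1,2,3,0]]).as_matrix()
    return np.array(o['ee_pos']),np.arctan2(M[1,0],M[0,0]),o
def rows(p0,a0,wps):
    """wps: list of (x,y,z,angle) absolute per row; returns rounded rows w/ error feedback"""
    p=np.array(p0,float);a=a0;out=[]
    for w in wps:
        d=np.array(w[:3])-p; tx=np.round((d[0]*np.cos(a)+d[1]*np.sin(a))/10,2); ty=np.round((d[0]*np.sin(a)-d[1]*np.cos(a))/10,2); tz=np.round(-d[2]/10,2)
        yw=np.round(-(w[3]-a),3)
        p=p+np.array([10*(tx*np.cos(a)+ty*np.sin(a)),10*(tx*np.sin(a)-ty*np.cos(a)),-10*tz]); a=a-yw
        r={k:float(v) for k,v in dict(tx=tx,ty=ty,tz=tz,yaw=yw).items() if v!=0}; out.append(r)
    return out,p,a
def lin(p0,a0,w,n): 
    s=np.r_[p0,a0]; return [s+(np.array(w)-s)*(i+1)/n for i in range(n)]
def show(rs):
    for i in range(0,len(rs),12): print(json.dumps(rs[i:i+12]))
E
python3 - <<'E'
from plan import *
p,a,o=now();print(p,np.degrees(a))
p=np.array([174.963,599.987,256.31]);
h=np.radians(-106.6);C=np.array([516.3,129.5]);g=C+125*np.array([np.cos(h),np.sin(h)]);print(g)
r,pe,ae=rows(p,a,lin(p,a,[g[0],g[1],226,h+np.pi/2],18));show(r);print(pe,np.degrees(ae))
E
```

```text
[174.68054208 599.4633584  255.40685123] 73.74039945097076
[480.58895407   9.70967819]
[{"tx": -2.67, "ty": 2.55, "tz": 0.17, "yaw": 0.088}, {"tx": -2.44, "ty": 2.77, "tz": 0.17, "yaw": 0.087}, {"tx": -2.19, "ty": 2.98, "tz": 0.17, "yaw": 0.088}, {"tx": -1.92, "ty": 3.15, "tz": 0.16, "yaw": 0.087}, {"tx": -1.63, "ty": 3.31, "tz": 0.17, "yaw": 0.088}, {"tx": -1.34, "ty": 3.44, "tz": 0.17, "yaw": 0.088}, {"tx": -1.04, "ty": 3.55, "tz": 0.17, "yaw": 0.087}, {"tx": -0.72, "ty": 3.62, "tz": 0.17, "yaw": 0.088}, {"tx": -0.4, "ty": 3.67, "tz": 0.17, "yaw": 0.087}, {"tx": -0.07, "ty": 3.69, "tz": 0.16, "yaw": 0.088}, {"tx": 0.24, "ty": 3.69, "tz": 0.17, "yaw": 0.088}, {"tx": 0.57, "ty": 3.65, "tz": 0.17, "yaw": 0.087}]
[{"tx": 0.89, "ty": 3.58, "tz": 0.17, "yaw": 0.088}, {"tx": 1.19, "ty": 3.5, "tz": 0.17, "yaw": 0.087}, {"tx": 1.5, "ty": 3.37, "tz": 0.17, "yaw": 0.088}, {"tx": 1.78, "ty": 3.24, "tz": 0.16, "yaw": 0.088}, {"tx": 2.06, "ty": 3.06, "tz": 0.17, "yaw": 0.087}, {"tx": 2.33, "ty": 2.87, "tz": 0.17, "yaw": 0.088}]
[480.62783001   9.70008097 226.01      ] -16.615044841160064
```

>>> send_rows(increments=[{"tx":-2.7,"ty":2.6,"yaw":0.088},{"tx":-2.4,"ty":2.8,"yaw":0.088},{"tx":-2.2,"ty":3.0,"yaw":0.088},{"tx":-1.9,"ty":3.2,"yaw":0.088},{"tx":-1.6,"ty":3.3,"yaw":0.088},{"tx":-1.3,"ty":3.4,"yaw":0.088},{"tx":-1.0,"ty":3.6,"yaw":0.088},{"tx":-0.7,"ty":3.6,"yaw":0.088},{"tx":-0.4,"ty":3.7,"yaw":0.088},{"tx":-0.1,"ty":3.7,"yaw":0.088},{"tx":0.2,"ty":3.7,"yaw":0.088},{"tx":0.6,"ty":3.7,"yaw":0.088}], fingers=0, squeeze=25)

```text
$.increments[0]: bad value
```

>>> send_rows(increments=[{"tx":0.9,"ty":3.6,"tz":0.5,"yaw":0.088},{"tx":1.2,"ty":3.5,"tz":0.5,"yaw":0.088},{"tx":1.5,"ty":3.4,"tz":0.5,"yaw":0.088},{"tx":1.8,"ty":3.2,"tz":0.5,"yaw":0.088},{"tx":2.1,"ty":3.1,"tz":0.5,"yaw":0.088},{"tx":2.3,"ty":2.9,"tz":0.5,"yaw":0.083},{},{},{}])

```text
$.increments[6]: bad value
```

```bash
python3 - <<'E'
from plan import *
p,a,o=now();print(p,np.degrees(a),o['gripper_width'],o['time'])
d=snap('top','t1');s=snap('scene','s1')
cv2.imwrite('pics/t1c.png',cv2.resize(d['frame'][165:270,180:320],None,fx=5.5,fy=5.5,interpolation=cv2.INTER_CUBIC)[:,:,::-1])
cv2.imwrite('pics/s1c.png',cv2.resize(s['frame'][90:260,150:310],None,fx=3.5,fy=3.5,interpolation=cv2.INTER_CUBIC)[:,:,::-1])
E
```

```text
[174.68054208 599.4633584  255.40685123] 73.74039945097076 85.69812103885265 0.1
```

View pics/t1c.png

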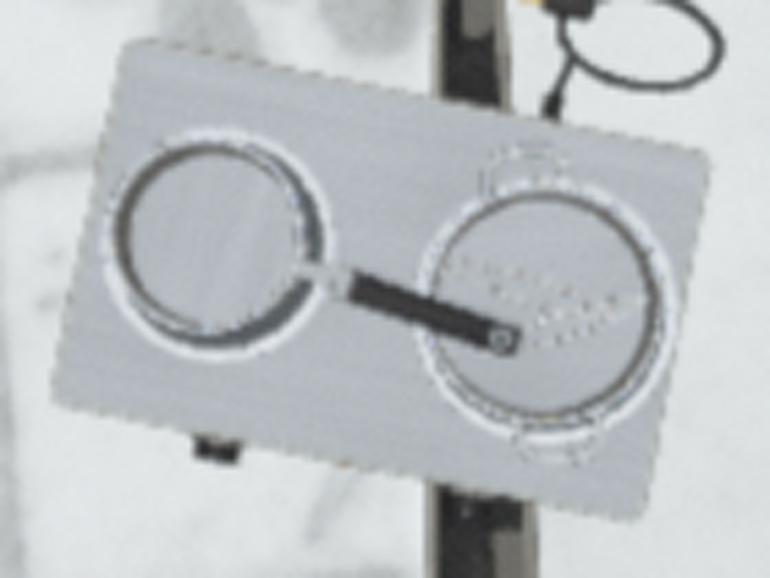

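View pics/s1c.png

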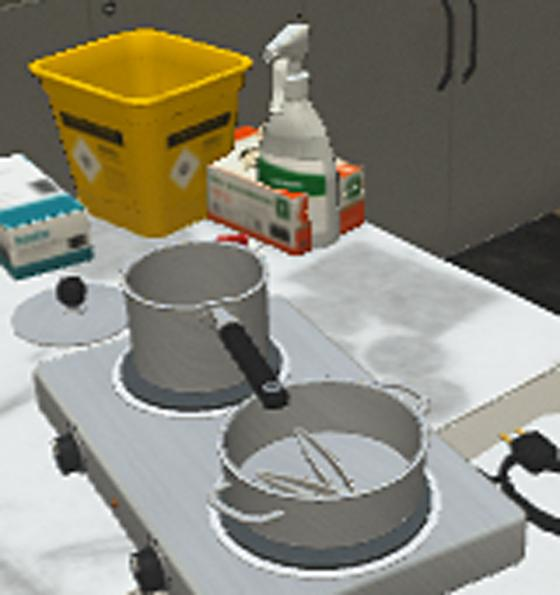

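Both calls were refused because the rows had missing keys, so nothing moved. I'll resend with all four keys in every row.

>>> send_rows(increments=[{"tx":-2.7,"ty":2.6,"tz":0,"yaw":0.088},{"tx":-2.4,"ty":2.8,"tz":0,"yaw":0.088},{"tx":-2.2,"ty":3.0,"tz":0,"yaw":0.088},{"tx":-1.9,"ty":3.2,"tz":0,"yaw":0.088},{"tx":-1.6,"ty":3.3,"tz":0,"yaw":0.088},{"tx":-1.3,"ty":3.4,"tz":0,"yaw":0.088},{"tx":-1.0,"ty":3.6,"tz":0,"yaw":0.088},{"tx":-0.7,"ty":3.6,"tz":0,"yaw":0.088},{"tx":-0.4,"ty":3.7,"tz":0,"yaw":0.088},{"tx":-0.1,"ty":3.7,"tz":0,"yaw":0.088},{"tx":0.2,"ty":3.7,"tz":0,"yaw":0.088},{"tx":0.6,"ty":3.7,"tz":0,"yaw":0.088}], fingers=0, squeeze=25)

```text
time: 1.4
ee_pos: [380.5, 204.1, 256.4]
tcp_rot: [-0.0, 0.994, 0.113, 0.0]
force: [-0.4, -0.1, -0.5]
gripper_width: 85.1
```

>>> send_rows(increments=[{"tx":0.9,"ty":3.6,"tz":0.5,"yaw":0.088},{"tx":1.2,"ty":3.5,"tz":0.5,"yaw":0.088},{"tx":1.5,"ty":3.4,"tz":0.5,"yaw":0.088},{"tx":1.8,"ty":3.2,"tz":0.5,"yaw":0.088},{"tx":2.1,"ty":3.1,"tz":0.5,"yaw":0.088},{"tx":2.3,"ty":2.9,"tz":0.5,"yaw":0.083},{"tx":0,"ty":0,"tz":0,"yaw":0},{"tx":0,"ty":0,"tz":0,"yaw":0}])

```text
time: 2.2
ee_pos: [481.2, 6.9, 226.0]
tcp_rot: [-0.0, 0.989, -0.146, -0.001]
force: [-0.2, 0.6, -0.3]
gripper_width: 85.5
```

```bash
python3 - <<'E'
from plan import *
p,a,o=now();print(p,np.degrees(a),o['gripper_width'],o['time'])
h=np.radians(-106.6);C=np.array([516.3,129.5]);g=C+125*np.array([np.cos(h),np.sin(h)])
r,pe,ae=rows(p,a,lin(p,a,[g[0],g[1],155,h+np.pi/2],1));show(r)
s=snap('scene','s1')
cv2.imwrite('pics/s1c.png',cv2.resize(s['frame'][60:260,150:310],None,fx=3,fy=3,interpolation=cv2.INTER_CUBIC)[:,:,::-1])
E
```

```text
[481.18739942   6.90792145 225.97307462] -16.813915224043363 85.46110833473831 2.2
[{"tx": -0.14, "ty": -0.25, "tz": 7.1, "yaw": -0.004}]
```

View pics/s1c.png

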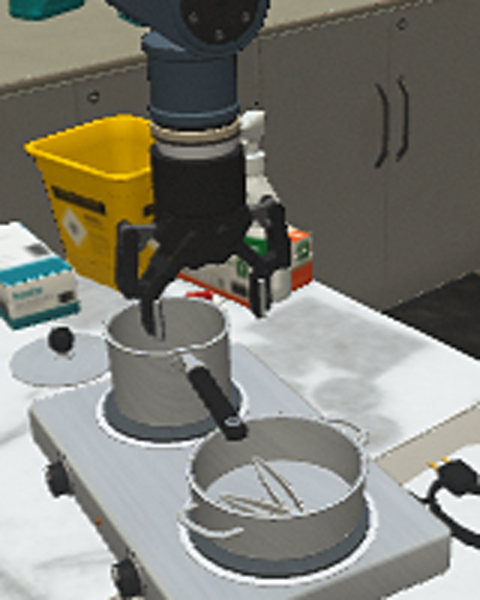

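>>> send_rows(increments=[{"tx":-0.2,"ty":-0.2,"tz":2,"yaw":0},{"tx":0,"ty":0,"tz":2,"yaw":0},{"tx":0,"ty":0,"tz":1.5,"yaw":0},{"tx":0,"ty":0,"tz":1,"yaw":0},{"tx":0,"ty":0,"tz":0.6,"yaw":0},{"tx":0,"ty":0,"tz":0,"yaw":0}])

```text
time: 2.85
ee_pos: [479.5, 10.6, 155.0]
tcp_rot: [-0.0, 0.989, -0.145, -0.001]
force: [-0.3, -0.2, 1.0]
gripper_width: 85.3
```

>>> send_rows(increments=[{"tx":0,"ty":0,"tz":0,"yaw":0},{"tx":0,"ty":0,"tz":0,"yaw":0},{"tx":0,"ty":0,"tz":0,"yaw":0},{"tx":0,"ty":0,"tz":0,"yaw":0},{"tx":0,"ty":0,"tz":0,"yaw":0},{"tx":0,"ty":0,"tz":0,"yaw":0},{"tx":0,"ty":0,"tz":0,"yaw":0},{"tx":0,"ty":0,"tz":0,"yaw":0},{"tx":0,"ty":0,"tz":0,"yaw":0},{"tx":0,"ty":0,"tz":0,"yaw":0}], fingers=1, squeeze=25)

```text
time: 3.85
ee_pos: [480.5, 9.7, 155.6]
tcp_rot: [0.0, 0.989, -0.145, 0.001]
force: [0.9, -2.1, 3.9]
gripper_width: 19.3
```

```bash
python3 - <<'E'
from fit import *
from plan import *
p,a,o=now();print(p,np.degrees(a),o['gripper_width'],o['time'],o['force'])
d=snap('scene','s2');P=cloud(d);cam=np.array(d['world_from_camera'])[:3,3]
print('sauce',cyl(P,(520,133),60,80,145,cam),'shallow',cyl(P,(480,-81.5),75,76,115,cam))
cv2.imwrite('pics/s2c.png',cv2.resize(d['frame'][60:260,150:310],None,fx=3,fy=3,interpolation=cv2.INTER_CUBIC)[:,:,::-1])
E
```

```text
[480.53208072   9.6731683  155.55444271] -16.731204646162816 19.345741056688563 3.85 [ 0.87885429 -2.12669994  3.93368567]
sauce (array([519.61956378, 133.00803449]), np.int64(443)) shallow (array([479.98411703, -81.49176554]), np.int64(649))
```

View pics/s2c.png

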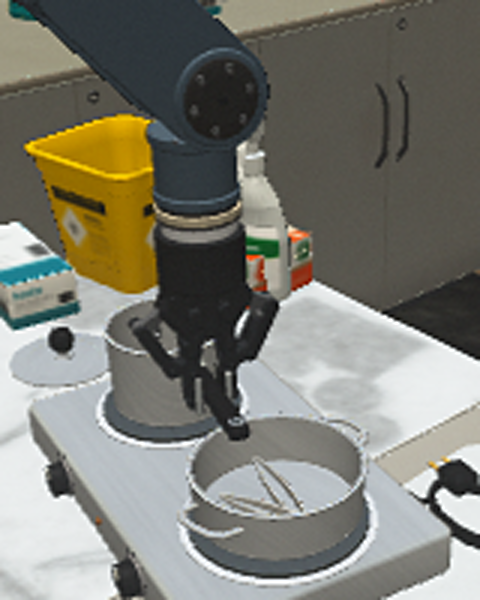

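>>> send_rows(increments=[{"tx":0.437,"ty":-0.008,"tz":0,"yaw":-0.035},{"tx":0.874,"ty":-0.031,"tz":0,"yaw":-0.07},{"tx":0.874,"ty":-0.031,"tz":0,"yaw":-0.07},{"tx":0.874,"ty":-0.031,"tz":0,"yaw":-0.07},{"tx":0.874,"ty":-0.031,"tz":0,"yaw":-0.07},{"tx":0.874,"ty":-0.031,"tz":0,"yaw":-0.07},{"tx":0.874,"ty":-0.031,"tz":0,"yaw":-0.07}])

```text
time: 4.6
ee_pos: [534.1, 5.7, 155.2]
tcp_rot: [0.0, 0.996, 0.084, -0.003]
force: [-3.3, -4.6, 7.0]
gripper_width: 19.3
```

>>> send_rows(increments=[{"tx":0.874,"ty":-0.031,"tz":0,"yaw":-0.07},{"tx":0.874,"ty":-0.031,"tz":0,"yaw":-0.07},{"tx":0.874,"ty":-0.031,"tz":0,"yaw":-0.07},{"tx":0.874,"ty":-0.031,"tz":0,"yaw":-0.07},{"tx":0.874,"ty":-0.031,"tz":0,"yaw":-0.07},{"tx":0.874,"ty":-0.031,"tz":0,"yaw":-0.07},{"tx":0.874,"ty":-0.031,"tz":0,"yaw":-0.07},{"tx":0.874,"ty":-0.031,"tz":0,"yaw":-0.07},{"tx":0.874,"ty":-0.031,"tz":0,"yaw":-0.07}])

```text
time: 5.5
ee_pos: [604.8, 40.7, 155.5]
tcp_rot: [0.001, 0.921, 0.388, -0.001]
force: [-0.3, -4.3, 4.3]
gripper_width: 19.8
```

>>> send_rows(increments=[{"tx":0.874,"ty":-0.031,"tz":0,"yaw":-0.07},{"tx":0.874,"ty":-0.031,"tz":0,"yaw":-0.07},{"tx":0.874,"ty":-0.031,"tz":0,"yaw":-0.07},{"tx":0.874,"ty":-0.031,"tz":0,"yaw":-0.07},{"tx":0.874,"ty":-0.031,"tz":0,"yaw":-0.07},{"tx":0.874,"ty":-0.031,"tz":0,"yaw":-0.07},{"tx":0.874,"ty":-0.031,"tz":0,"yaw":-0.07},{"tx":0.874,"ty":-0.031,"tz":0,"yaw":-0.07},{"tx":0.437,"ty":-0.008,"tz":0,"yaw":-0.035},{"tx":0,"ty":0,"tz":0,"yaw":0},{"tx":0,"ty":0,"tz":0,"yaw":0}])

```text
time: 6.6
ee_pos: [639.4, 106.8, 155.7]
tcp_rot: [0.001, 0.769, 0.639, 0.001]
force: [2.3, -1.7, 5.4]
gripper_width: 19.2
```

```bash
cat > chk.py <<'E'
from fit import *
from plan import *
from ov import draw
def chk(tag,sy=-10.1,S=(515.3,131),lid=None):
    p,a,o=now();print(p.round(1),np.degrees(a).round(2),o['gripper_width'],o['time'],o['force'].round(1))
    s=snap('scene','s'+tag);P=cloud(s);cam=np.array(s['world_from_camera'])[:3,3]
    print('sauce',cyl(P,(520,133),60,80,145,cam),'shallow',cyl(P,(480,-81.5),75,76,115,cam))
    d=snap('top','t'+tag)
    L=np.array([515.3,131]);R=np.array([476.7,-85.6]);arg=(L,np.array(S),np.radians(sy),R,R,0,lid,(496,22.7),np.radians(-10.1))
    draw(d,*arg,(185,150,315,260),5.5,f'pics/t{tag}.png');draw(s,*arg,(155,130,305,270),4.2,f'pics/s{tag}.png')
E
python3 -c "
from chk import *
chk('3')"
```

```text
[639.4 106.8 155.7] 79.48 19.239820332085277 6.6 [ 2.3 -1.7  5.4]
sauce (array([513.43122931, 132.05929061]), np.int64(742)) shallow (array([479.99662937, -81.44506119]), np.int64(649))
```

View pics/t3.png

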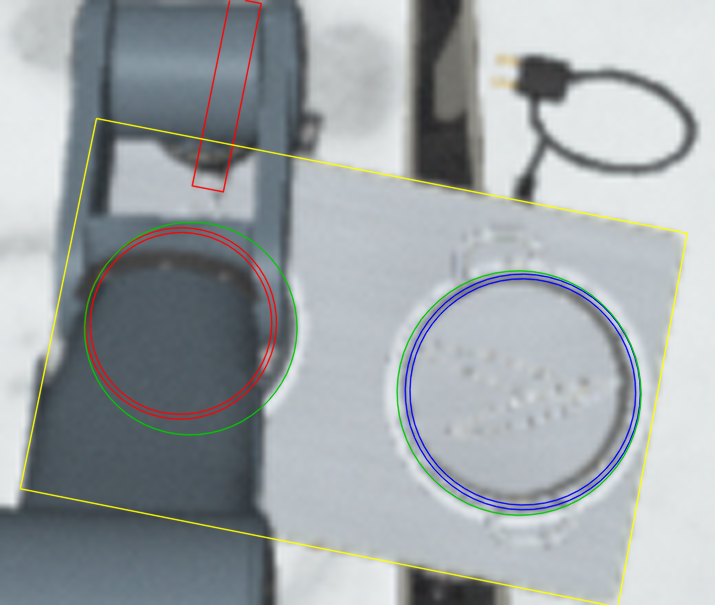

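View pics/s3.png

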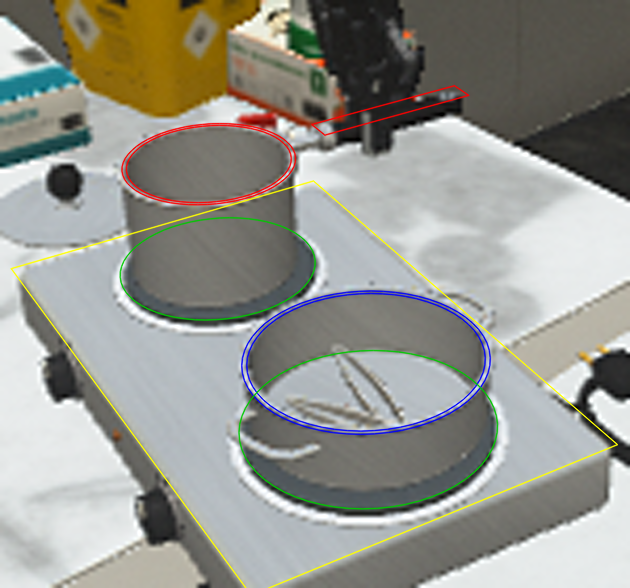

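```bash
cat > polar.py <<'E'
from h import *
def polar(tag,c,z,r0,r1,name,nth=300,sc=5):
    s=pickle.load(open(tag+'.pkl','rb')); th=np.radians(np.linspace(-230,130,361)) ; rr=np.arange(r0,r1,1/sc)
    R,T=np.meshgrid(rr,th,indexing='ij'); p=np.stack([c[0]+R*np.cos(T),c[1]+R*np.sin(T),0*R+z],-1).reshape(-1,3)
    q=proj(s,p).reshape(R.shape+(2,)).astype(np.float32)
    im=cv2.remap(s['frame'],q[...,0],q[...,1],cv2.INTER_CUBIC)[:,:,::-1].copy()
    im=cv2.resize(im,None,fx=2,fy=1)
    for r in range(int(r0),int(r1),5):
        y=int((r-r0)*sc); cv2.line(im,(0,y),(8 if r%10 else 18,y),(0,0,255),1)
    for k in range(0,361,30): cv2.putText(im,str(k-230),(2*k,12),0,.35,(0,0,255))
    cv2.imwrite(name,im)
if __name__=='__main__':
    polar('s3',(515.3,131),68,45,95,'pics/p1.png'); polar('s3',(476.7,-85.6),68,60,110,'pics/p2.png')
E
python3 polar.py
```

```text
(no output)
```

View pics/p1.png

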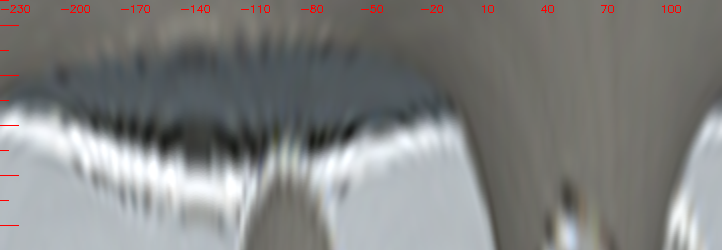

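View pics/p2.png

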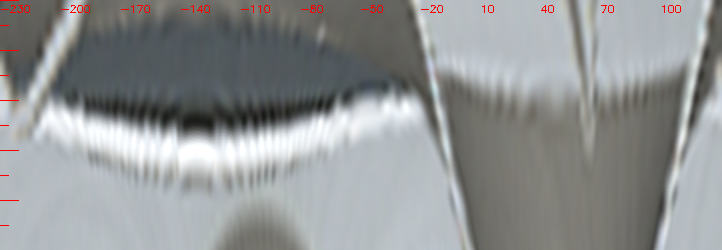

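>>> send_rows(increments=[{"tx":0.1,"ty":0.11,"tz":0,"yaw":0},{"tx":0.1,"ty":0.11,"tz":0,"yaw":0},{"tx":0.1,"ty":0.11,"tz":0,"yaw":0},{"tx":0.09,"ty":0.11,"tz":0,"yaw":0},{"tx":0,"ty":0,"tz":0,"yaw":0},{"tx":0,"ty":0,"tz":0,"yaw":0},{"tx":0,"ty":0,"tz":0,"yaw":0}])

```text
time: 7.4
ee_pos: [642.5, 110.5, 154.6]
tcp_rot: [-0.001, 0.769, 0.639, -0.001]
force: [-2.7, -1.8, 2.1]
gripper_width: 19.8
```

>>> send_rows(increments=[{"tx":0,"ty":0,"tz":0,"yaw":0},{"tx":0,"ty":0,"tz":0,"yaw":0},{"tx":0,"ty":0,"tz":0,"yaw":0},{"tx":0,"ty":0,"tz":0,"yaw":0},{"tx":0,"ty":0,"tz":0,"yaw":0},{"tx":0,"ty":0,"tz":0,"yaw":0},{"tx":0,"ty":0,"tz":-0.5,"yaw":0},{"tx":0,"ty":0,"tz":-1.5,"yaw":0},{"tx":0,"ty":0,"tz":-3,"yaw":0},{"tx":0,"ty":0,"tz":-3,"yaw":0}], fingers=0.45)

```text
time: 8.4
ee_pos: [643.8, 110.0, 236.9]
tcp_rot: [-0.0, 0.769, 0.64, -0.0]
force: [0.4, 0.1, 0.9]
gripper_width: 46.9
```

```bash
python3 -c "
from chk import *
chk('4')
from plan import *
p,a,o=now()
print(o['joint_positions'].round(2))
"
```

```text
[643.8 110.  236.9] 79.52 46.91025272866813 8.4 [0.4 0.1 0.9]
sauce (array([515.2164403 , 134.56250718]), np.int64(743)) shallow (array([480.1263715 , -81.52124053]), np.int64(662))
[-0.    0.58  1.37  0.    1.18 -1.39]
```

View pics/s4.png

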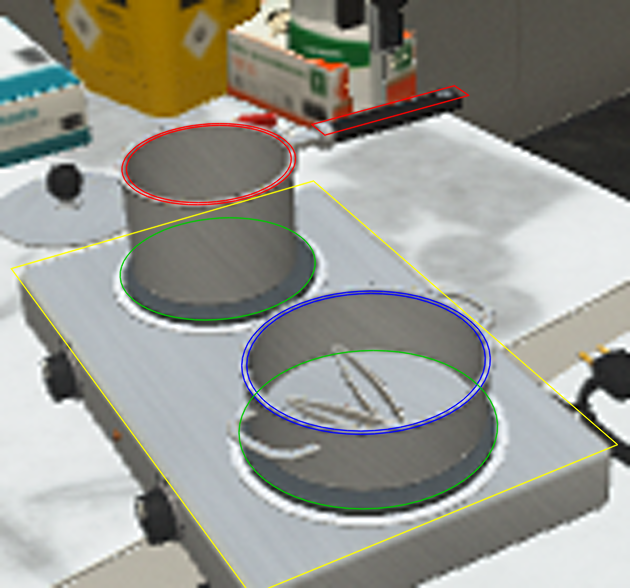

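>>> send_rows(increments=[{"tx":-2,"ty":0.4,"tz":0,"yaw":0},{"tx":-4,"ty":0.7,"tz":0,"yaw":0},{"tx":-4,"ty":0.7,"tz":0,"yaw":0},{"tx":-4,"ty":0.7,"tz":0,"yaw":0},{"tx":-4,"ty":0.7,"tz":0,"yaw":0},{"tx":-4,"ty":0.7,"tz":0,"yaw":0},{"tx":-4,"ty":0.7,"tz":0,"yaw":0},{"tx":-2,"ty":0.4,"tz":0,"yaw":0}])

```text
time: 9.3
ee_pos: [642.0, -178.0, 235.8]
tcp_rot: [0.001, 0.77, 0.638, -0.0]
force: [-0.5, 0.8, 0.2]
gripper_width: 47.1
```

```bash
python3 -c "
from chk import *
chk('5')
from polar import polar
polar('t5',(515.3,131),68,45,95,'pics/p3.png')
d=pickle.load(open('t5.pkl','rb'))
cv2.imwrite('pics/t5r.png',cv2.resize(d['frame'][135:245,180:270],None,fx=5.4,fy=5.4,interpolation=cv2.INTER_CUBIC)[:,:,::-1])
"
```

```text
[ 642.  -178.   235.8] 79.35 47.131565810759355 9.3 [-0.5  0.8  0.2]
sauce (array([515.23516896, 134.7162789 ]), np.int64(736)) shallow (array([480.05296213, -81.34604261]), np.int64(649))
```

View pics/t5.png

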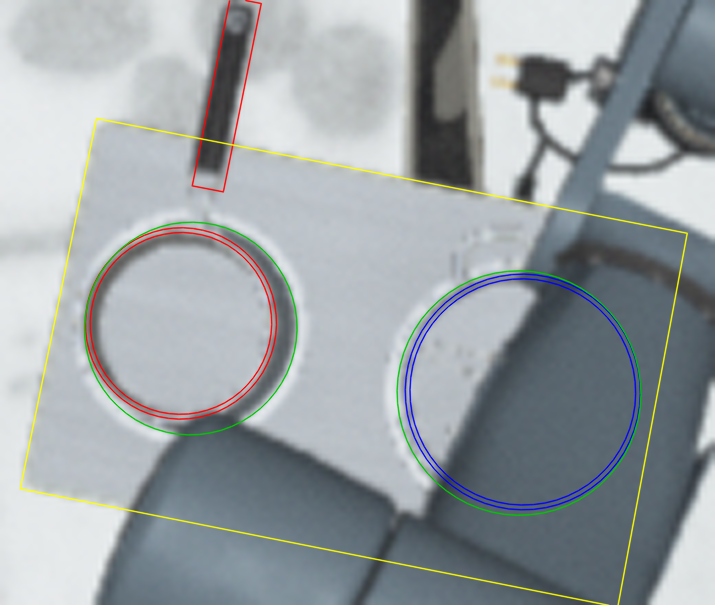

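View pics/t5r.png

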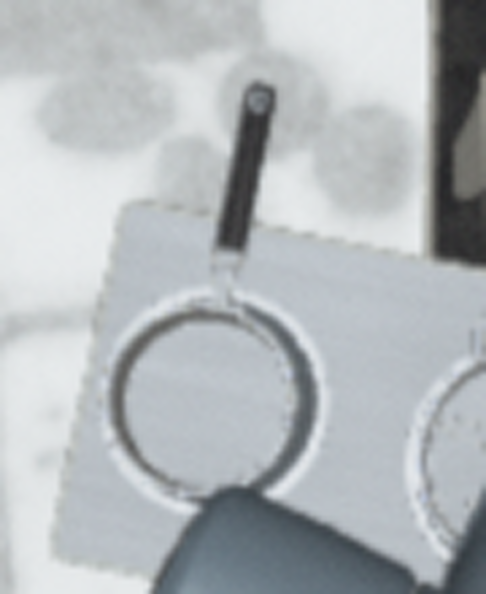

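```bash
cat > hd.py <<'E'
from h import *
# handle: threshold dark pixels near handle, PCA in world plane z=155
def handle(tag,box,z=155,thr=95):
    d=pickle.load(open(tag+'.pkl','rb'));u0,v0,u1,v1=box
    g=cv2.resize(d['frame'][v0:v1,u0:u1].mean(-1).astype(np.float32),None,fx=8,fy=8,interpolation=cv2.INTER_CUBIC)
    m=(g<thr).astype(np.uint8); n,l,st,_=cv2.connectedComponentsWithStats(m); i=1+np.argmax(st[1:,4])
    v,u=np.nonzero(l==i); W=ray(d,(u+.5)/8-.5+u0,(v+.5)/8-.5+v0,z)[:,:2]
    c=W.mean(0);_,_,V=np.linalg.svd(W-c,full_matrices=False);e=V[0]; L=np.array([515.3,131]); e=e*np.sign((c-L)@e)
    t=(W-c)@e; nrm=np.array([-e[1],e[0]]); w=(W-c)@nrm
    print(tag,'cen',c.round(1),'ang',np.degrees(np.arctan2(e[1],e[0])).round(2),'ext',np.percentile(t,[0.5,99.5]).round(1),'wid',np.percentile(w,[1,99]).round(1),'perp off L of axis',((c-L)@nrm).round(1),'along',((c-L)@e).round(1))
    return c,e
if __name__=='__main__':
    handle('top0',(240,205,280,235)); handle('t5',(212,145,235,186),thr=95)
E
python3 hd.py
```

```text
top0 cen [473.7  -4.3] ang -108.52 ext [-45.4  45. ] wid [-8.4  8.4] perp off L of axis 3.5 along 141.5
t5 cen [658.4 108.1] ang -10.95 ext [-46.3  56.9] wid [-8.2  8.6] perp off L of axis 4.7 along 144.9
```

```bash
python3 - <<'E'
from h import *
d=pickle.load(open('t5.pkl','rb'))
f=lambda x,y,z=155:ray(d,(x+.5)/5.4-.5+180,(y+.5)/5.4-.5+135,z)
a=f(232,248);b=f(260,95);print(a,b,np.degrees(np.arctan2(*(b-a)[1::-1])))
u0,v0,u1,v1=212,145,235,186
g=cv2.resize(d['frame'][v0:v1,u0:u1].mean(-1).astype(np.float32),None,fx=8,fy=8,interpolation=cv2.INTER_CUBIC)
n,l,st,_=cv2.connectedComponentsWithStats((g<95).astype(np.uint8));print(st)
im=cv2.cvtColor(np.clip(g,0,255).astype(np.uint8),cv2.COLOR_GRAY2BGR); im[l>0]=im[l>0]//2+np.array([0,0,127],np.uint8)
cv2.imwrite('pics/m.png',cv2.resize(im,None,fx=1.7,fy=1.7))
print(proj(d,[[515.3,131,155],[515.3+208*np.cos(.1763),131-208*np.sin(.1763),155]]))
E
```

```text
[611.53499308 115.20792249 155.        ] [710.91130205  99.36794114 155.        ] -9.056415758621426
[[    0     0   184   328 52174]
 [   68    51    81   239  8178]]
[[217.35262579 208.2295174 ]
 [229.18816818 149.60198011]]
```

View pics/m.png

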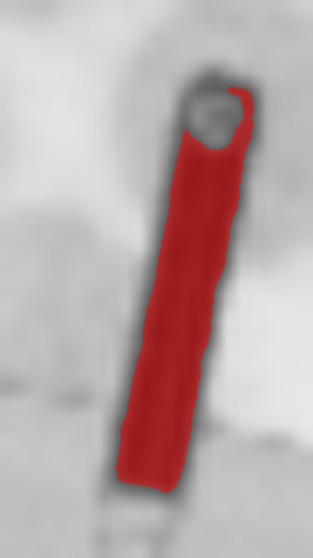

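```bash
cat > hd2.py <<'E'
from h import *
def mid(tag,S,sy,t0=100,t1=195,z=155,hw=28,cam_z=None,skip=None):
    d=pickle.load(open(tag+'.pkl','rb'));e=np.array([np.cos(sy),np.sin(sy)]);n=np.array([-e[1],e[0]])
    T=np.arange(t0,t1,1.);W=np.arange(-hw,hw+.1,.25)
    p=np.array([[*(np.array(S)+t*e+w*n),z] for t in T for w in W]);q=proj(d,p).astype(np.float32).reshape(len(T),len(W),2)
    g=cv2.remap(d['frame'].mean(-1).astype(np.float32),q[...,0],q[...,1],cv2.INTER_LINEAR)
    r=[]
    for t,row in zip(T,g):
        k=row.argmin() if 0 else np.argmin(np.convolve(row,np.ones(40)/40,'same')[30:-30])+30; mn=row[k-10:k+10].mean()
        def edge(idx):
            bg=np.median(row[idx[-25:]]); th=(bg+mn)/2; j=next((i for i in idx if row[i]>th),None)
            if j is None: return np.nan
            i0=j-(idx[1]-idx[0]); return W[i0]+(th-row[i0])/(row[j]-row[i0])*(W[j]-W[i0])
        a=edge(np.arange(k,len(W)));b=edge(np.arange(k,-1,-1)); r.append((t,(a+b)/2,a-b))
    r=np.array(r);ok=np.isfinite(r).all(1)&(abs(r[:,2]-np.nanmedian(r[:,2]))<3);f=np.polyfit(r[ok,0],r[ok,1],1)
    res=r[ok,1]-np.polyval(f,r[ok,0])
    print(tag,'n',ok.sum(),'width',np.median(r[ok,2]).round(1),'ang',(np.degrees(sy+np.arctan(f[0]))).round(2),'off@S',f[1].round(2),'off@150',np.polyval(f,150).round(2),'rms',res.std().round(2))
if __name__=='__main__':
    mid('t5',(515.3,131),np.radians(-10.1)); mid('t5',(515.3,131),np.radians(-10.1),t1=185)
    mid('top0',(515.3,131),np.radians(-107.5)); mid('top0',(515.3,131),np.radians(-107.5),t1=185)
E
python3 hd2.py
```

```text
t5 n 95 width 20.2 ang -9.9 off@S 2.31 off@150 2.83 rms 0.21
t5 n 85 width 20.2 ang -9.86 off@S 2.22 off@150 2.85 rms 0.21
top0 n 95 width 19.4 ang -108.41 off@S 3.13 off@150 0.75 rms 0.38
top0 n 84 width 19.2 ang -108.45 off@S 3.23 off@150 0.74 rms 0.38
```

```bash
cat > fitimg.py <<'E'
from h import *
from scipy.optimize import least_squares
def prof(d,p0,dirs,w,z):
    p=p0[:,None,:]+dirs[:,None,:]*w[None,:,None]; q=proj(d,np.concatenate([p,np.full(p.shape[:2]+(1,),z)],-1).reshape(-1,3)).astype(np.float32).reshape(p.shape[:2]+(2,))
    return cv2.remap(d['frame'].mean(-1).astype(np.float32),q[...,0],q[...,1],cv2.INTER_LINEAR)
def hobfit(d,z=60,sides='frbl',hw=15):
    x=np.array([496,22.7,np.radians(-10.1)])
    for it in range(4):
        c,s=np.cos(x[2]),np.sin(x[2]);R=np.array([[c,-s],[s,c]]);rows=[]
        for sd in sides:
            t=np.linspace(-.85,.85,60)
            if sd in'fb': loc=np.stack([0*t+(125 if sd=='b' else -125),200*t],-1);n=np.array([1.,0]) if sd=='b' else np.array([-1.,0])
            else: loc=np.stack([125*t,0*t+(200 if sd=='l' else -200)],-1);n=np.array([0,1.]) if sd=='l' else np.array([0,-1.])
            p=loc@R.T+x[:2];nn=np.tile(R@n,(60,1));w=np.arange(-hw,hw+.1,.5);g=prof(d,p,nn,w,z)
            gs=cv2.GaussianBlur(g,(9,1),0);dg=np.gradient(gs,axis=1);k=np.abs(dg).argmax(1)
            off=np.median(w[k]); ok=abs(w[k]-off)<4
            rows.append((loc[ok],n,w[k][ok],off,sd))
        A=[];b=[]
        for loc,n,w,off,sd in rows:
            nw=R@n
            for l,o in zip(loc,w):
                # moving along: n.(dx)+ rot
                A.append([nw[0],nw[1],np.dot(n,[-l[1],l[0]])]);b.append(o)
        dx=np.linalg.lstsq(np.array(A),np.array(b),rcond=None)[0];x=x+dx
    print('hob',x[:2].round(1),np.degrees(x[2]).round(2),[(r[4],round(float(r[3]),1)) for r in rows]);return x
def ringfit(d,c,z,rn,rx,th,mode):
    """mode 'max' brightest; 'drop': max bright->dark outward ; 'rise'"""
    c=np.array(c,float);
    for it in range(5):
        dirs=np.stack([np.cos(th),np.sin(th)],-1);w=np.arange(rn,rx,.5);g=cv2.GaussianBlur(prof(d,np.tile(c,(len(th),1)),dirs,w,z),(7,1),0)
        k={'max':g.argmax(1),'drop':np.gradient(g,axis=1).argmin(1),'rise':np.gradient(g,axis=1).argmax(1),'min':g.argmin(1)}[mode]
        r=w[k];ok=abs(r-np.median(r))<5
        A=np.c_[dirs[ok],np.ones(ok.sum())];s=np.linalg.lstsq(A,r[ok],rcond=None)[0];c=c+s[:2]
    res=r[ok]-A@s
    print(mode,'c',c.round(1),'r',s[2].round(1),'n',ok.sum(),'rms',res.std().round(2));return c
if __name__=='__main__':
    d=pickle.load(open('top0.pkl','rb'));s=pickle.load(open('scene0.pkl','rb'));al=np.radians(np.arange(0,360,3.))
    print('TOP');hobfit(d)
    for nm,c in(('L',(515.3,131)),('R',(476.7,-85.6))):
        th=al if nm=='R' else al
        print(nm,end=' ');ringfit(d,c,60,66 if nm=='L' else 78,85 if nm=='L' else 98,th,'max')
    print('SCENE');hobfit(s,sides='fr');hobfit(s,sides='frbl')
    th=np.radians(np.arange(-215,-105,3.));print('L',end=' ');ringfit(s,(515.3,131),60,66,90,np.radians(np.r_[np.arange(-225,-125,3.),np.arange(-55,-30,3)]),'max')
    print('R',end=' ');ringfit(s,(476.7,-85.6),60,78,100,np.radians(np.arange(-205,-35,3.)),'max')
E
python3 fitimg.py
```

```text
TOP
hob [495.5  24. ] -10.31 [('f', 0.5), ('r', 0.0), ('b', 0.5), ('l', 0.5)]
L max c [516.9 132. ] r 74.3 n 111 rms 0.96
R max c [476.7 -85.2] r 84.3 n 102 rms 1.01
SCENE
hob [480.4  21.1] -10.61 [('f', 0.0), ('r', -0.5)]
hob [487.2  22.1] -11.0 [('f', 5.5), ('r', 1.5), ('b', 4.5), ('l', 5.0)]
L max c [518.4 132.9] r 73.7 n 43 rms 0.68
R max c [478.6 -83.9] r 83.6 n 57 rms 0.46
```

>>> send_rows(increments=[{"tx":2.2,"ty":-0.4,"tz":0,"yaw":0},{"tx":4,"ty":-0.75,"tz":0,"yaw":0},{"tx":4,"ty":-0.75,"tz":0,"yaw":0},{"tx":4,"ty":-0.75,"tz":0,"yaw":0},{"tx":4,"ty":-0.75,"tz":0,"yaw":0},{"tx":4,"ty":-0.75,"tz":0,"yaw":0},{"tx":4,"ty":-0.75,"tz":0,"yaw":0},{"tx":2,"ty":-0.35,"tz":0,"yaw":0},{"tx":0,"ty":0,"tz":0,"yaw":0},{"tx":0,"ty":0,"tz":0,"yaw":0}])

```text
time: 10.4
ee_pos: [640.9, 114.3, 235.4]
tcp_rot: [-0.0, 0.768, 0.641, -0.0]
force: [0.4, -0.2, -0.1]
gripper_width: 46.8
```

>>> send_rows(increments=[{"tx":-0.3,"ty":0.15,"tz":2,"yaw":0},{"tx":0,"ty":0,"tz":2,"yaw":0},{"tx":0,"ty":0,"tz":2,"yaw":0},{"tx":0,"ty":0,"tz":1.2,"yaw":0},{"tx":0,"ty":0,"tz":0.8,"yaw":0},{"tx":0,"ty":0,"tz":0,"yaw":0}])

```text
time: 11.0
ee_pos: [642.2, 108.7, 154.3]
tcp_rot: [-0.001, 0.769, 0.639, -0.001]
force: [0.6, -0.3, 0.4]
gripper_width: 46.8
```

>>> send_rows(increments=[{"tx":0,"ty":0,"tz":0,"yaw":0},{"tx":0,"ty":0,"tz":0,"yaw":0},{"tx":0,"ty":0,"tz":0,"yaw":0},{"tx":0,"ty":0,"tz":0,"yaw":0},{"tx":0,"ty":0,"tz":0,"yaw":0},{"tx":0,"ty":0,"tz":0,"yaw":0},{"tx":0,"ty":0,"tz":0,"yaw":0},{"tx":0,"ty":0.2,"tz":0,"yaw":0},{"tx":0,"ty":0.2,"tz":0,"yaw":0},{"tx":0,"ty":0,"tz":0,"yaw":0},{"tx":0,"ty":0,"tz":0,"yaw":0}], fingers=1, squeeze=40)

```text
time: 12.1
ee_pos: [645.2, 108.8, 154.8]
tcp_rot: [-0.001, 0.769, 0.64, -0.001]
force: [-1.2, 1.4, 5.5]
gripper_width: 19.1
```

```bash
python3 -c "
from chk import *
chk('6')"
```

```text
[645.2 108.8 154.8] 79.52 19.10421806775627 12.1 [-1.2  1.4  5.5]
sauce (array([516.37845266, 134.35358387]), np.int64(747)) shallow (array([480.12246307, -81.61195005]), np.int64(657))
```

>>> send_rows(increments=[{"tx":-0.1,"ty":0.2,"tz":0,"yaw":0},{"tx":0,"ty":0.15,"tz":0,"yaw":0},{"tx":0,"ty":0,"tz":0,"yaw":0},{"tx":0,"ty":0,"tz":0,"yaw":0},{"tx":0,"ty":0,"tz":0,"yaw":0}])

```text
time: 12.7
ee_pos: [649.5, 106.7, 154.9]
tcp_rot: [-0.0, 0.769, 0.64, -0.001]
force: [-2.6, 0.9, 2.1]
gripper_width: 19.1
```

```bash
python3 -c "
from chk import *
chk('7')"
```

```text
[649.5 106.7 154.9] 79.54 19.09736997655425 12.7 [-2.6  0.9  2.1]
sauce (array([520.44114614, 132.35972306]), np.int64(744)) shallow (array([480.06717341, -81.48962214]), np.int64(646))
```

>>> send_rows(increments=[{"tx":0,"ty":0,"tz":0,"yaw":0},{"tx":0,"ty":0,"tz":0,"yaw":0},{"tx":0,"ty":0,"tz":0,"yaw":0},{"tx":0,"ty":0,"tz":0,"yaw":0},{"tx":0,"ty":0,"tz":0,"yaw":0},{"tx":0,"ty":0,"tz":0,"yaw":0},{"tx":0,"ty":0,"tz":-0.5,"yaw":0},{"tx":0,"ty":0,"tz":-2,"yaw":0},{"tx":0,"ty":0,"tz":-4,"yaw":0},{"tx":0,"ty":0,"tz":-3.5,"yaw":0}], fingers=0.45)

```text
time: 13.8
ee_pos: [649.8, 106.9, 256.6]
tcp_rot: [-0.0, 0.769, 0.64, -0.0]
force: [1.9, -0.0, -0.6]
gripper_width: 47.2
```

>>> send_rows(increments=[{"tx":-2,"ty":-0.3,"tz":0,"yaw":0},{"tx":-4,"ty":-0.7,"tz":0,"yaw":0},{"tx":-4,"ty":-0.7,"tz":0,"yaw":0},{"tx":-4,"ty":-0.7,"tz":0,"yaw":0},{"tx":-4,"ty":-0.7,"tz":0,"yaw":0},{"tx":-4,"ty":-0.7,"tz":0,"yaw":0},{"tx":-4,"ty":-0.7,"tz":0,"yaw":0},{"tx":-4,"ty":-0.7,"tz":0,"yaw":0},{"tx":-4,"ty":-0.7,"tz":0,"yaw":0},{"tx":-4,"ty":-0.7,"tz":0,"yaw":0},{"tx":-4,"ty":-0.7,"tz":0,"yaw":0}])

```text
time: 14.9
ee_pos: [500.3, -294.4, 255.1]
tcp_rot: [-0.0, 0.769, 0.64, -0.0]
force: [0.7, -0.9, -0.4]
gripper_width: 46.8
```

>>> send_rows(increments=[{"tx":-4,"ty":-0.7,"tz":2,"yaw":0},{"tx":-3,"ty":-0.7,"tz":2,"yaw":0},{"tx":-1,"ty":-0.3,"tz":2,"yaw":0},{"tx":0,"ty":0,"tz":2,"yaw":0},{"tx":0,"ty":0,"tz":0,"yaw":0},{"tx":0,"ty":0,"tz":0,"yaw":0}])

```text
time: 15.5
ee_pos: [470.1, -368.3, 175.1]
tcp_rot: [-0.001, 0.769, 0.64, -0.0]
force: [-0.3, 0.5, -0.7]
gripper_width: 47.0
```

```bash
python3 -c "
from chk import *
chk('8',S=(517.5,132),lid=(469,-372,0))
from hd2 import mid
mid('t8',(516.9,132),np.radians(-10.4))
from fitimg import *
s=pickle.load(open('s8.pkl','rb'));d=pickle.load(open('t8.pkl','rb'));al=np.radians(np.arange(0,360,4.))
for z in (8,10): ringfit(s,(469,-372),z,66,90,np.radians(np.arange(-215,-30,4.)),'rise')
for z in (10,): ringfit(pickle.load(open('scene0.pkl','rb')),(469,-372),z,66,90,al,'rise');ringfit(pickle.load(open('top0.pkl','rb')),(469,-372),z,66,90,np.radians(np.arange(40,310,4.)),'rise')
ringfit(pickle.load(open('top0.pkl','rb')),(469,-372),45,5,25,al,'rise')
ringfit(pickle.load(open('scene0.pkl','rb')),(469,-372),45,5,25,al,'rise')
cv2.imwrite('pics/s8b.png',cv2.resize(s['frame'][150:370,200:400],None,fx=2.7,fy=2.7,interpolation=cv2.INTER_CUBIC)[:,:,::-1])
"
```

```text
[ 470.1 -368.3  175.1] 79.52 46.99344421230546 15.5 [-0.3  0.5 -0.7]
sauce (array([520.20442879, 132.27797907]), np.int64(738)) shallow (array([480.12245832, -81.40439569]), np.int64(648))
t8 n 95 width 19.9 ang -10.42 off@S -0.33 off@150 -0.38 rms 0.24
rise c [ 468.5 -374.6] r 77.8 n 46 rms 0.67
rise c [ 467.  -375.7] r 77.6 n 46 rms 0.66
rise c [ 467.9 -375.1] r 78.2 n 89 rms 0.66
rise c [ 469.1 -372.6] r 77.6 n 64 rms 1.12
rise c [ 469.6 -371.5] r 13.8 n 90 rms 0.69
rise c [ 467.6 -375.2] r 13.5 n 62 rms 0.77
```

View pics/t8.png

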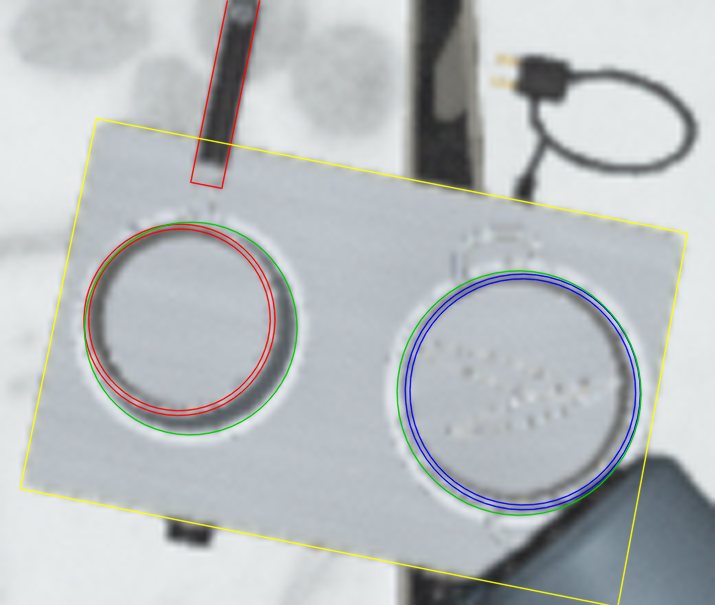

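View pics/s8b.png

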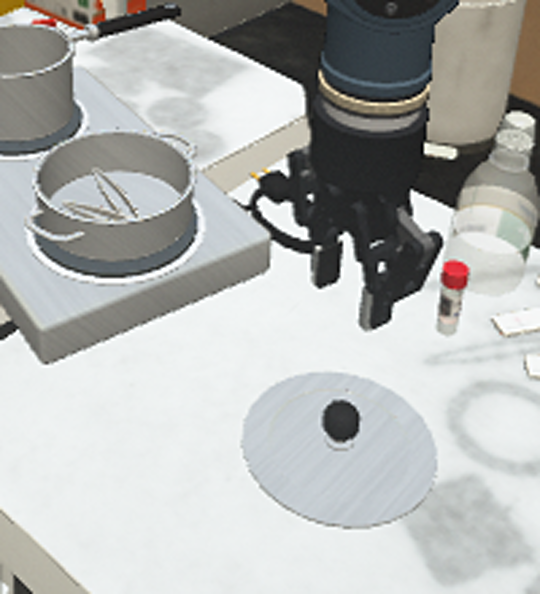

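>>> send_rows(increments=[{"tx":-0.5,"ty":-0.1,"tz":3,"yaw":0},{"tx":0,"ty":0,"tz":3,"yaw":0},{"tx":0,"ty":0,"tz":2.5,"yaw":0},{"tx":0,"ty":0,"tz":2,"yaw":0},{"tx":0,"ty":0,"tz":1.2,"yaw":0},{"tx":0,"ty":0,"tz":0.8,"yaw":0},{"tx":0,"ty":0,"tz":0.7,"yaw":0},{"tx":0,"ty":0,"tz":0,"yaw":0},{"tx":0,"ty":0,"tz":0,"yaw":0}])

```text
time: 16.5
ee_pos: [469.0, -373.5, 44.0]
tcp_rot: [0.001, 0.769, 0.64, 0.0]
force: [0.1, -0.8, -0.0]
gripper_width: 47.3
```

>>> send_rows(increments=[{"tx":0,"ty":0,"tz":0,"yaw":0},{"tx":0,"ty":0,"tz":0,"yaw":0},{"tx":0,"ty":0,"tz":0,"yaw":0},{"tx":0,"ty":0,"tz":0,"yaw":0},{"tx":0,"ty":0,"tz":0,"yaw":0},{"tx":0,"ty":0,"tz":0,"yaw":0},{"tx":0,"ty":0,"tz":0,"yaw":0},{"tx":0,"ty":0,"tz":0,"yaw":0}], fingers=1, squeeze=40)

```text
time: 17.3
ee_pos: [469.0, -373.7, 44.3]
tcp_rot: [0.001, 0.769, 0.64, -0.0]
force: [-0.6, 1.0, 5.9]
gripper_width: 27.0
```

>>> send_rows(increments=[{"tx":0,"ty":0,"tz":-0.3,"yaw":0},{"tx":0,"ty":0,"tz":-1,"yaw":0},{"tx":0,"ty":0,"tz":-2,"yaw":0},{"tx":0,"ty":0,"tz":-3,"yaw":0},{"tx":0,"ty":0,"tz":-3,"yaw":0},{"tx":0,"ty":0,"tz":-3,"yaw":0},{"tx":0,"ty":0,"tz":-3,"yaw":0},{"tx":0,"ty":0,"tz":-2,"yaw":0},{"tx":0,"ty":0,"tz":-1,"yaw":0},{"tx":0,"ty":0,"tz":0,"yaw":0}])

```text
time: 18.3
ee_pos: [468.9, -373.5, 227.7]
tcp_rot: [0.001, 0.769, 0.64, 0.0]
force: [-0.3, 0.3, -2.1]
gripper_width: 26.9
```

```bash
python3 - <<'E'
from chk import *
p,a,o=now();print(p,np.degrees(a),o['gripper_width'],o['force'])
s=snap('scene','s9')
cv2.imwrite('pics/s9.png',cv2.resize(s['frame'][100:340,180:420],None,fx=2.5,fy=2.5,interpolation=cv2.INTER_CUBIC)[:,:,::-1])
E
```

```text
[ 468.94185643 -373.54797984  227.74893445] 79.52996736972011 26.912618617259916 [-0.34237162  0.3185825  -2.13225719]
```

View pics/s9.png

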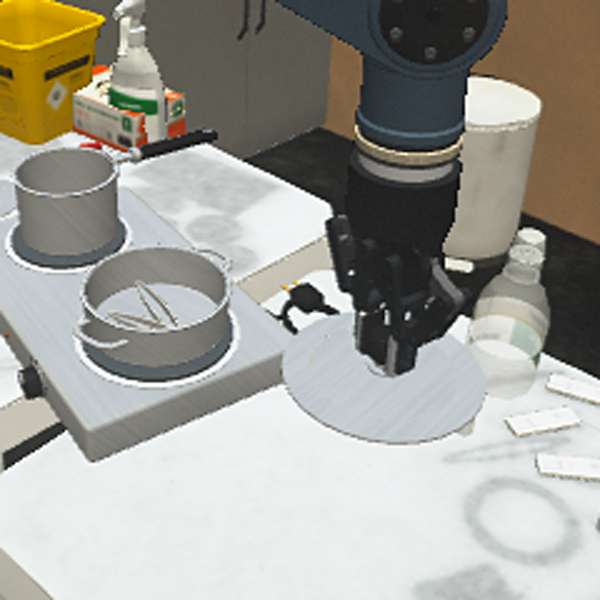

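```bash
python3 - <<'E'
from chk import *
from fitimg import ringfit
s=pickle.load(open('s9.pkl','rb'));P=cloud(s)
q=P.reshape(-1,3);c=np.array([469,-374]);r=np.linalg.norm(q[:,:2]-c,axis=1)
m=(r<72)&(r>25)&(abs(q[:,2]-193)<25);w=q[m]
# front-half avoid gripper
m2=((w[:,:2]-c)@np.array([-.655,-.755])>5);w=w[m2]
from numpy.linalg import lstsq
for _ in range(3):
    co=lstsq(np.c_[w[:,:2]-c,np.ones(len(w))],w[:,2],rcond=None)[0];res=w[:,2]-np.c_[w[:,:2]-c,np.ones(len(w))]@co;w=w[abs(res)<12]
print('tilt deg',np.degrees(co[:2]),'z',co[2],len(w))
for z in(191,193.5): ringfit(s,(468,-375),z,66,90,np.radians(np.arange(-215,-40,4.)),'rise')
# shallow rim by depth pts: bright rim in image
for z in (118,): 
  for md,a,b in(('max',68,82),): ringfit(s,(478.6,-83),z,a,b,np.radians(np.arange(0,360,4.)),md); ringfit(s,(478.6,-83),z,a,b,np.radians(np.arange(-40,160,4.)),md)
from polar import polar
polar('s9',(478.6,-83.9),118,55,95,'pics/p9.png')
E
```

```text
tilt deg [1.34779443 1.56533224] z 195.51643458109766 1384
rise c [ 470.3 -373.1] r 79.2 n 42 rms 1.02
rise c [ 467.7 -375. ] r 78.6 n 42 rms 1.06
max c [480.6 -81.9] r 75.2 n 73 rms 1.24
max c [479.9 -84.1] r 77.3 n 50 rms 2.0
```

View pics/p9.png

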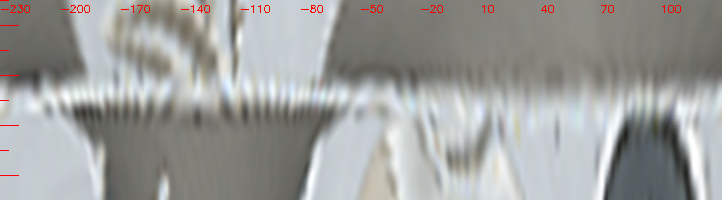

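```bash
python3 - <<'E'
from chk import *
from fitimg import ringfit
s=pickle.load(open('scene0.pkl','rb'));q=cloud(s).reshape(-1,3);c=np.array([469,-374]);r=np.linalg.norm(q[:,:2]-c,axis=1)
w=q[(r<72)&(r>25)&(abs(q[:,2]-10)<25)];w=w[((w[:,:2]-c)@np.array([-.655,-.755])>5)]
co=np.linalg.lstsq(np.c_[w[:,:2]-c,np.ones(len(w))],w[:,2],rcond=None)[0];print(np.degrees(co[:2]),co[2])
d=pickle.load(open('t8.pkl','rb'))
al=np.radians(np.arange(0,240,3.))
for md in('min','drop','max'):ringfit(d,(478,-83),118,64,82,al,md)
from polar import polar
polar('t8',(478.6,-83),118,50,90,'pics/p10.png')
E
```

```text
[1.76532697 1.87595909] 12.34258921370165
min c [479.  -80.5] r 69.6 n 70 rms 0.68
drop c [478.5 -79.5] r 66.4 n 68 rms 0.74
max c [476.5 -82.1] r 81.1 n 65 rms 0.64
```

View pics/p10.png

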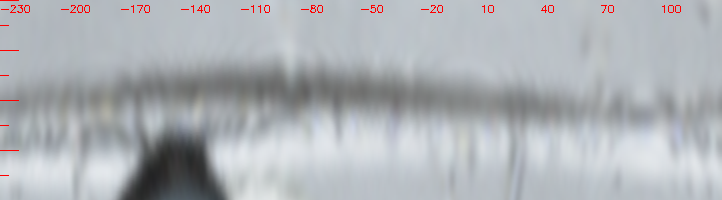

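>>> send_rows(increments=[{"tx":1.5,"ty":-0.22,"tz":0,"yaw":0},{"tx":3,"ty":-0.44,"tz":0,"yaw":0},{"tx":4,"ty":-0.58,"tz":0,"yaw":0},{"tx":4,"ty":-0.58,"tz":0,"yaw":0},{"tx":4,"ty":-0.58,"tz":0,"yaw":0},{"tx":4,"ty":-0.58,"tz":0,"yaw":0},{"tx":4,"ty":-0.58,"tz":0,"yaw":0},{"tx":3,"ty":-0.44,"tz":0,"yaw":0},{"tx":1.4,"ty":-0.21,"tz":0,"yaw":0},{"tx":0,"ty":0,"tz":0,"yaw":0},{"tx":0,"ty":0,"tz":0,"yaw":0},{"tx":0,"ty":0,"tz":0,"yaw":0}])

```text
time: 19.55
ee_pos: [480.0, -82.6, 226.1]
tcp_rot: [0.0, 0.769, 0.639, -0.0]
force: [-0.3, -0.2, -1.8]
gripper_width: 27.1
```

```bash
python3 - <<'E'
from chk import *
from fitimg import ringfit
p,a,o=now();print(p,np.degrees(a),o['gripper_width'],o['force'])
s=snap('scene','s10')
z=p[2]-44.3+9
for z in(z-1,z+1): ringfit(s,(479,-83),z,66,90,np.radians(np.arange(-215,-40,4.)),'max');ringfit(s,(479,-83),z,66,90,np.radians(np.arange(-215,-40,4.)),'drop')
cv2.imwrite('pics/s10.png',cv2.resize(s['frame'][80:270,150:350],None,fx=3,fy=3,interpolation=cv2.INTER_CUBIC)[:,:,::-1])
E
```

```text
[480.02481465 -82.57772159 226.13135557] 79.45180144462309 27.066898727570635 [-0.32045376 -0.23770107 -1.83210833]
max c [482.6 -80.1] r 73.7 n 30 rms 1.06
drop c [481.1 -80.9] r 77.1 n 43 rms 0.55
max c [480.7 -82.5] r 73.7 n 29 rms 1.09
drop c [479.2 -83.5] r 76.8 n 43 rms 0.54
```

View pics/s10.png

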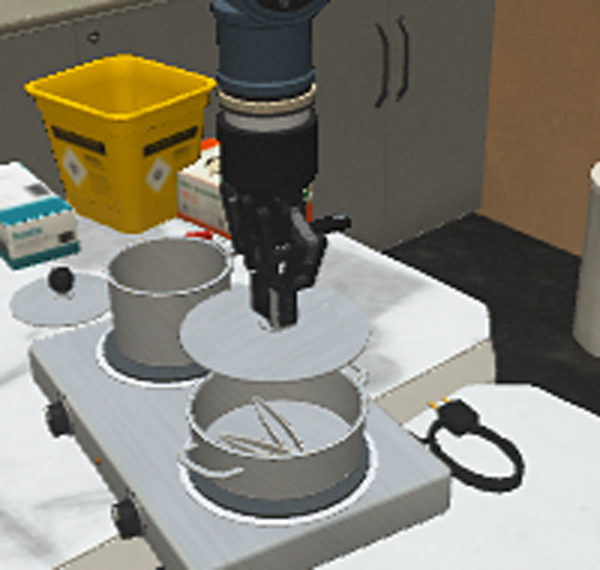

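>>> send_rows(increments=[{"tx":0.05,"ty":0,"tz":1,"yaw":0},{"tx":0,"ty":0,"tz":1.5,"yaw":0},{"tx":0,"ty":0,"tz":1.5,"yaw":0},{"tx":0,"ty":0,"tz":1,"yaw":0},{"tx":0,"ty":0,"tz":0.7,"yaw":0},{"tx":0,"ty":0,"tz":0.4,"yaw":0},{"tx":0,"ty":0,"tz":0.2,"yaw":0},{"tx":0,"ty":0,"tz":0,"yaw":0},{"tx":0,"ty":0,"tz":0,"yaw":0}])

```text
time: 20.5
ee_pos: [480.2, -81.0, 163.7]
tcp_rot: [0.0, 0.769, 0.64, 0.0]
force: [0.1, -0.2, -1.9]
gripper_width: 26.7
```

```bash
python3 - <<'E'
from chk import *
s=snap('scene','s11')
cv2.imwrite('pics/s11.png',cv2.resize(s['frame'][150:270,180:320],None,fx=5,fy=5,interpolation=cv2.INTER_CUBIC)[:,:,::-1])
E
```

View pics/s11.png

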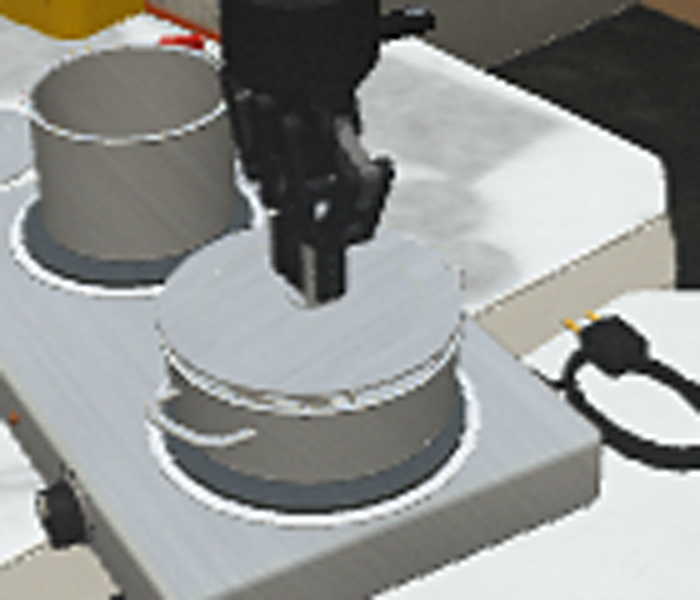

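>>> send_rows(increments=[{"tx":0,"ty":0,"tz":0.15,"yaw":0},{"tx":0,"ty":0,"tz":0.15,"yaw":0},{"tx":0,"ty":0,"tz":0.15,"yaw":0},{"tx":0,"ty":0,"tz":0.15,"yaw":0},{"tx":0,"ty":0,"tz":0,"yaw":0},{"tx":0,"ty":0,"tz":0,"yaw":0}])

```text
time: 21.15
ee_pos: [479.8, -80.9, 157.2]
tcp_rot: [-0.0, 0.769, 0.64, -0.0]
force: [0.0, -0.4, -2.3]
gripper_width: 26.6
```

>>> send_rows(increments=[{"tx":0,"ty":0,"tz":0.08,"yaw":0},{"tx":0,"ty":0,"tz":0.08,"yaw":0},{"tx":0,"ty":0,"tz":0,"yaw":0},{"tx":0,"ty":0,"tz":0,"yaw":0}])

```text
time: 21.55
ee_pos: [479.8, -80.9, 155.7]
tcp_rot: [-0.0, 0.769, 0.64, -0.0]
force: [-1.0, -0.6, -2.3]
gripper_width: 27.0
```

>>> send_rows(increments=[{"tx":0,"ty":0,"tz":0.05,"yaw":0},{"tx":0,"ty":0,"tz":0,"yaw":0},{"tx":0,"ty":0,"tz":0,"yaw":0}])

```text
time: 21.85
ee_pos: [479.9, -80.9, 155.4]
tcp_rot: [0.0, 0.769, 0.64, 0.0]
force: [-0.5, 1.5, 0.7]
gripper_width: 26.7
```

>>> send_rows(increments=[{"tx":0,"ty":0,"tz":0.05,"yaw":0},{"tx":0,"ty":0,"tz":0,"yaw":0},{"tx":0,"ty":0,"tz":0,"yaw":0}])

```text
time: 22.15
ee_pos: [479.9, -80.8, 155.4]
tcp_rot: [0.0, 0.769, 0.64, 0.0]
force: [-1.6, 0.7, 5.4]
gripper_width: 26.5
```

```bash
python3 - <<'E'
from chk import *
s=snap('scene','s12')
cv2.imwrite('pics/s12.png',cv2.resize(s['frame'][150:270,180:320],None,fx=5,fy=5,interpolation=cv2.INTER_CUBIC)[:,:,::-1])
E
```

```text
(no output)
```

View pics/s12.png

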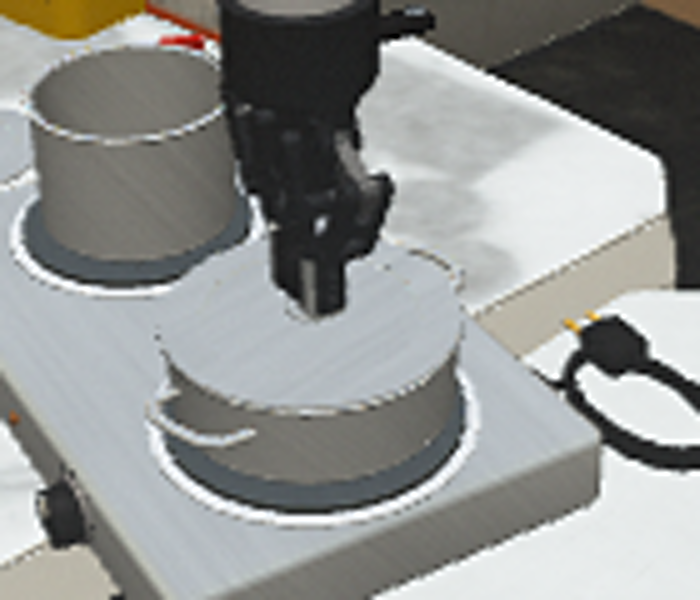

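The flange now closes on the rim, with no gap in front (rim arc at px (310,410)). Next I release, rise and move clear.

>>> send_rows(increments=[{"tx":0,"ty":0,"tz":0,"yaw":0},{"tx":0,"ty":0,"tz":0,"yaw":0},{"tx":0,"ty":0,"tz":0,"yaw":0},{"tx":0,"ty":0,"tz":0,"yaw":0},{"tx":0,"ty":0,"tz":0,"yaw":0},{"tx":0,"ty":0,"tz":0,"yaw":0},{"tx":0,"ty":0,"tz":-0.5,"yaw":0},{"tx":0,"ty":0,"tz":-1.5,"yaw":0},{"tx":0,"ty":0,"tz":-3,"yaw":0},{"tx":0,"ty":0,"tz":-4,"yaw":0}], fingers=0.4)

```text
time: 23.2
ee_pos: [478.6, -80.4, 244.6]
tcp_rot: [-0.002, 0.769, 0.64, -0.001]
force: [1.8, 0.1, 0.2]
gripper_width: 51.4
```

>>> send_rows(increments=[{"tx":-2,"ty":0,"tz":0,"yaw":0},{"tx":-4,"ty":0,"tz":0,"yaw":0},{"tx":-4,"ty":0,"tz":0,"yaw":0},{"tx":-4,"ty":0,"tz":0,"yaw":0},{"tx":-4,"ty":0,"tz":0,"yaw":0},{"tx":-4,"ty":0,"tz":0,"yaw":0},{"tx":-4,"ty":0,"tz":0,"yaw":0},{"tx":-3,"ty":0,"tz":0,"yaw":0},{"tx":0,"ty":0,"tz":0,"yaw":0},{"tx":0,"ty":0,"tz":0,"yaw":0}])

```text
time: 24.2
ee_pos: [426.7, -366.1, 244.6]
tcp_rot: [-0.0, 0.769, 0.639, 0.0]
force: [0.1, 0.8, -0.3]
gripper_width: 51.3
```

```bash
python3 - <<'E'
from chk import *
chk('13',sy=-10.4,S=(517.5,132.4),lid=(479,-82,111))
from hd2 import mid
mid('t13',(516.9,132),np.radians(-10.4))
from fitimg import ringfit
s=pickle.load(open('s13.pkl','rb'));d=pickle.load(open('t13.pkl','rb'));al=np.radians(np.arange(0,360,4.))
ringfit(s,(480,-82),121,66,90,np.radians(np.arange(-215,-40,4.)),'drop');ringfit(d,(478,-83),156,5,25,al,'rise');ringfit(s,(480,-82),156,5,25,al,'rise')
q=cloud(s).reshape(-1,3);c=np.array([480,-82]);r=np.linalg.norm(q[:,:2]-c,axis=1)
w=q[(r<72)&(r>25)&(abs(q[:,2]-121)<25)];w=w[((w[:,:2]-c)@np.array([-.655,-.755])>5)]
co=np.linalg.lstsq(np.c_[w[:,:2]-c,np.ones(len(w))],w[:,2],rcond=None)[0];print('tilt',np.degrees(co[:2]),co[2])
for t0,t1 in(('scene0','s13'),('top0','t13')):
    a=pickle.load(open(t0+'.pkl','rb'))['frame'].astype(int);b=pickle.load(open(t1+'.pkl','rb'))['frame'].astype(int)
    cv2.imwrite(f'pics/diff_{t1}.png',np.clip(abs(a-b).sum(-1),0,255).astype(np.uint8))
E
```

```text
[ 426.7 -366.1  244.6] 79.43 51.285599557178564 24.2 [ 0.1  0.8 -0.3]
sauce (array([520.25302587, 132.33833597]), np.int64(743)) shallow (array([480.07581986, -81.47701718]), np.int64(652))
t13 n 95 width 19.9 ang -10.43 off@S -0.31 off@150 -0.38 rms 0.23
drop c [476.1 -87.6] r 74.7 n 44 rms 1.16
rise c [480.2 -79.6] r 13.9 n 90 rms 0.47
rise c [476.7 -85.3] r 15.7 n 70 rms 1.79
tilt [1.46758779 1.90090517] 123.65691554381196
```

View pics/s13.png

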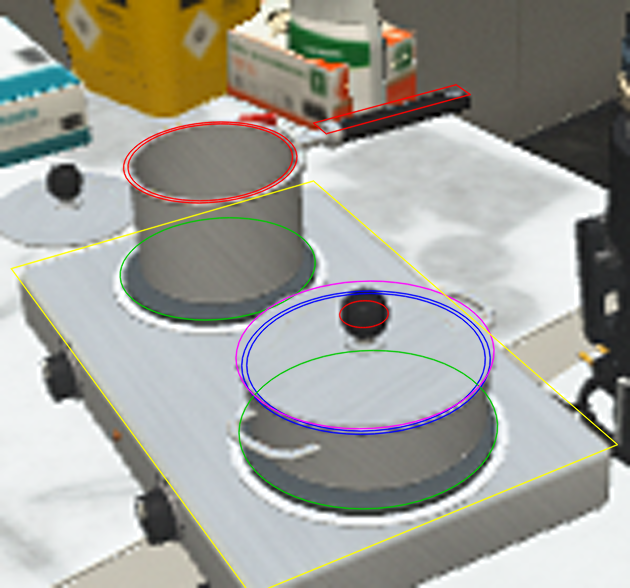

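View pics/t13.png

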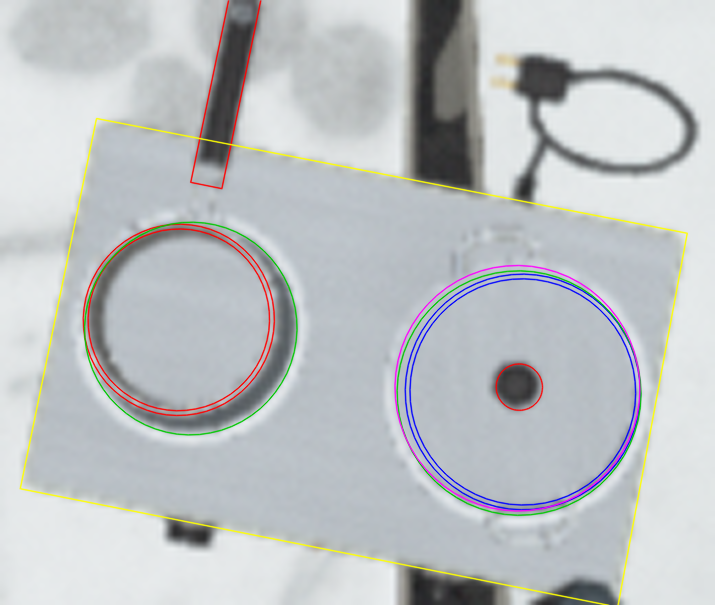

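View pics/diff_t13.png

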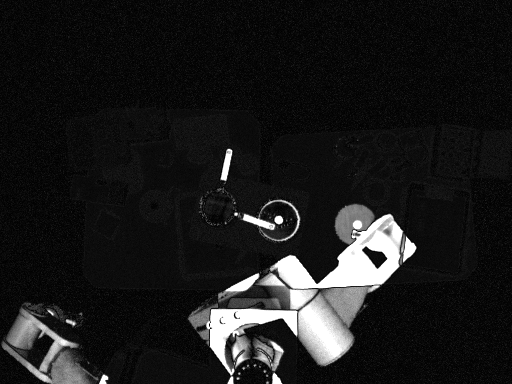

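View pics/diff_s13.png

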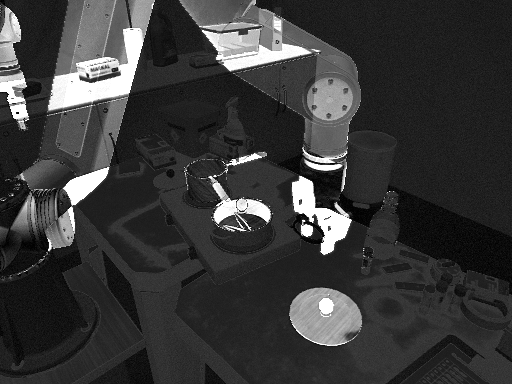

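```bash
python3 -c "
from workcell import ticket
print(ticket.close_job())"
```

```text
the job is handed in; nothing more can be done
None
```

The saucepan is turned so its handle points straight to the back, and the wide lid sits flat on the shallow pan. I handed the job in at about 24 s with the arm clear; no verdict came back.

**Saucepan:** I gripped it by the handle and turned it on its plate without lifting it. The turn left it about 3–4 mm off centre, so I let go, checked, and gripped it again to pull it back. The final check put the handle at -10.4°, against a hotplate yaw of -10.3° to -10.5°. The pan is within about 2 mm of its plate's centre.

**Lid:** I carried it by its knob and lowered it in small steps until it just touched the rim, at the expected height with about 5 N of contact force, and then released it. Its apparent tilt matches what the same measurement gave when it lay on the table, and its height is within 0.5 mm of fully seated.

**Surroundings:** The before-and-after pictures show no change in the narrow lid, gel bottle, timer or vial.

**Checks that disagreed:**
- **Cameras:** they differ by 2–3 mm on absolute positions, so the centring figures carry that uncertainty.
- **Shallow pan:** it reads about 3 mm off its plate centre in both cameras, as it did before I touched anything, so I left it there.
- **Lid position:** one fit of the lid's centre in the last scene picture was about 7 mm off the others. I discounted it because the height and tilt checks agreed.
- **First two move calls:** both were refused for a format error, and nothing moved.

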